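# Pack and wedge a relief panel tight on the carving board

### The arm

A 6-joint arm with a two-finger parallel gripper is mounted at the origin on a cart in front of the work surface, level with it; the furniture and walls round the work are solid. World frame = base frame: x ahead of the robot, y to its left, z up, the work surface at z = 0. Lengths are in m, angles in degrees, forces in N, time in s.
With the tool pointing down it reaches from about 0.35 to 0.875 m from the base axis. Payload 4.2 kg.
Tool frame: the origin (TCP) lies midway between the tips of the shut fingers; the grasp point (between the pads) lies 19 mm behind it; z points along the fingers, y is the line along which they close (so a half turn about z gives the same grasp; the last joint's range is limited). The gripper opens to 87 mm and grips with 3 to 60 N. Pads are 19 mm wide; open, the fingers measure 117 mm over their backs; the gripper's body (75 mm by 190 mm) begins 51 mm behind the grasp point.
Start: joints at [-49.469, 22.042, 0.453, 0, -68.411, -14.817], TCP at [0.271, -0.563, 0.223] pointing down, gripper open.
Joint ranges: [-179.83, 179.83], [-69.29, 118.12], [-61.27, 80.66], [-181.25, 117.63], [-171.15, -9.14], [-177.46, 177.46]. Speed limits (degrees/s): [159.86, 159.86, 180, 180, 180, 180].

### API

Orientations are given as a 3x3 rotation matrix whose columns are the frame's x, y, z axes.
In Python, from station import * gives the robot as it stands. The module is installed in compiled form; this text tells all that it offers.
- The arm moves only by the tool servo_tool, never from a script. Its argument "deltas" is a list of rows, each an object of numbers: "tx", "ty", "tz": the shift along the tool's x, y, z in mm; "ax", "ay", "az": the turn, a rotation vector about the tool's x, y, z in rad; "claw": the finger opening in mm, from 0 to 87. In form: [{"tx": .., "ty": .., "tz": .., "ax": .., "ay": .., "az": .., "claw": ..}, ...]. A call has 1 to 12 rows; each row is the pose to reach, as a shift and turn from the pose commanded when the call began, along the tool's axes at that moment; what a row does not reach only later rows make up. A row lasts 1/12 s, in which the tool goes at most 41.7 mm and 7.16 degrees, less where a joint would pass 70% of its speed; a pose out of reach is approached as far as the arm can. A call with a gripper value outside its range is refused whole. The fingers move at their own pace and stop on an object; the grip force is fixed at half the most. Time passes only in rows, so rows that repeat a pose let the fingers close. It gives the time, the measured TCP pose, the force, the opening and the grip force at its end, in the units of the state.
- sense(): the state, without advancing time (a new reading comes with each control period).
- capture(name): name is "scene" or "side" or "wrist"; returns the picture (480x640x3 uint8, blue, green, red); there is no depth.
- calibration(name): a dict with "fx", "fy", "cx", "cy" (pixels), "cam_to_world" (4x4, takes a point from camera to world coordinates); the wrist camera has in their place "hand_eye" (4x4, takes a point from camera to tool coordinates, whose origin is the TCP and whose axes are the flange's). Camera axes: x right, y down, z forward; pixel columns grow to the right and rows downward; lengths in m; the calibration is good to about 2 mm. A picture is of the moment at which its call begins: read the wrist's pose just before it. calibration takes no time and is no camera call.
- finish_job(): hands the job in; it is judged then, once.
Trained networks look in the newest picture that a camera, given by its name, has taken for a name from the list of things; names that differ only in an ending like _2 or _b are one class to them, and where a whole thing is asked for, a point or a joint stands for the part that bears it (a point fixed in the world has none). Each returns a list of dicts, best first, with "confidence" (0 to 1); they miss things now and then, are a little off and sometimes report something else, mostly with a low value. They report only what shows in the picture. A call takes as long as a camera call.
- recognise(label, camera): "xyz" ([x, y, z] in m, in the coordinates of the camera as it stood for that picture, good to about 4 mm: the middle of the surface that is visible of it).
- trace(label, camera): "mask" (480x640 bool, what is visible of it).
The state is a dict: "time_s": time; "joints": joint angles; "joint_velocities": joint speeds; "effort": joint torques, N m; "tcp_pos": TCP position; "ee_rot": TCP orientation; "wrist_force": force on the tool from outside, world axes, zero at the start; "moment": the same for the moment, N m; "gripper_width": opening from 0.0 (shut) to 1.0 (fully open); "gripper_force": force on a finger pad.
Only numpy, scipy, OpenCV 4.12 (cv2) and the standard library are available. Lean on these libraries where they do the work, as an engineer would, in place of code of your own. Each camera call takes 0.05 s, during which the arm holds its last target. There are 200 camera calls.

### The job

Wedge the carved panel tight on its board for carving: stand packing slips from the rack upright in the gap between the panel and the angled front cleat, lengthwise along the panel's edge, one beside the other, until the wedge can take up what is left (one, two or at most three slips; those you do not need stay in the rack). Then slide the wedge, thin end first and flat on the board, into the mouth between the slips and the cleat and push it firmly along until you feel the whole stack go tight against the back fence. Finish while still holding the wedge pressed home; do not let go, and do not knock over the oil bottle or lift or tip the panel.

Things in the scene. Friction and masses are not known exactly. Their poses are not given: they have to be found in the camera images.
- board: plywood carving board fixed to the bench, 220 x 270 x 18 mm. Origin: centre of its underside, on the bench top; +x points to the back fence, +y to the side from which the wedge goes in; its working surface is at z = 18 mm in its frame. Cleat, end stop, fence, panel, slip bodies and the wedge's taper all stand 24 mm above that surface
- cleat: dark wooden front cleat, 24 x 51 x 24 mm, screwed to the board askew; origin: centre of its underside. Its +x face bears the wedge and is inclined 1 in 5 (0.197 rad) to the board's y axis, the taper of the wedge: the gap is wider at the +y end, the mouth
- cleat_mouth (a point): upper corner of the cleat's bearing face at the mouth (+y) end: (-80, 15, 42) mm in the board's frame
- cleat_inner (a point): upper corner of the cleat's bearing face at the inner (-y) end, nearest to the panel: (-70, -35, 42) mm in the board's frame. The gap is narrowest here
- end_stop: dark wooden batten 170 (x) x 20 x 24 mm fixed on the board's -y end; origin: centre of its underside; its inner face is at y = -107 mm in the board's frame. The wedge may drag slips and panel up against it
- fence: dark wooden back fence 30 (x) x 184 (y) x 24 mm, bolted square on the board by two black knobs (22 mm higher) at a distance that differs each time; origin: centre of its underside; front face 15 mm towards -x. With the panel hard against it the gap from panel to cleat_inner along the board's x is 21 to 38 mm
- panel: loose light wooden panel with a carved rosette (rising 7 mm), 100 (x) x 120 (y) x 24 mm, 0.25 kg, lying on the board up to 3 mm clear of the fence; origin: centre of its underside; its front edge is 50 mm towards -x
- rack: wooden slip rack 70 (x) x 126 (y) x 18 mm, fixed, beside the board, with three slots along its y at x = -22, 0, 22 mm; slot floors 6 mm above its underside (origin: centre of the underside)
- slip_0: plain wooden packing slip standing in the rack: body 10 mm thick (x), 110 long (y), 24 high, 35 g; origin: centre of its underside. A tab, 10 thick and 26 mm long, rises to 52 mm above the underside; its middle is at y = -38 mm. Grip the tab across its thickness: tabs of slips standing side by side (same way round) are staggered, so fingers above 24 mm pass beside them
- slip_1: second packing slip, like slip_0 but its tab's middle is at y = -4 mm
- slip_2: third packing slip, like slip_0 but its tab's middle is at y = +30 mm
- wedge: wooden wedge 155 mm long (y), 24 high, 0.12 kg, standing on the bench. Thickness (x) grows from 6 mm at the thin end (y = -77.5) to 29 mm at y = +37.5 mm; origin: middle of its length, underside. Its +x face (x = +14.5) is straight and goes against the slips, the inclined -x face against the cleat, axes parallel to the board's. It jams when 6 to 19 mm are left at cleat_inner
- wedge_tip (a point): lower corner of the wedge's thin end on its straight face: (14.5, -77.5, 0) mm in the wedge's frame. With a gap g left at cleat_inner, it jams with the tip 5 x (g - 6 mm) past that point along -y
- wedge_head (a point): middle of the wedge's square head, at (0, 57.5, 40) mm in the wedge's frame. The head (29 x 40 mm, y = 37.5 to 77.5) rises to 52 mm, 28 above the taper; grip it by its ends or sides. Friction of wood on wood is about 0.6: a 15 N push presses the stack with about 6 to 14 N
- oil_bottle: brown bottle of honing oil, 43 mm wide, 92 mm high, a bystander

How it is judged:
By the outcome, as a careful person would: the job done as asked, in the order asked, and still so for the second after the job is handed in, while the arm keeps its last pose, push and grip.
It also fails if it takes over 72 s, if anything falls off the work surface, if the arm or the gripper's body presses on something with over 40 N, if the wrist force passes 120 N, or if a joint passes its speed limit or range.

## Working session

There is one attempt and no reset: what is moved stays moved. The work goes in short steps, Python scripts to look and compute and a tool call to move; the robot and the scene stay as the last step left them, time stands still between calls to the robot, and variables do not carry over. Pictures are saved under pics/ and viewed, at most 10 in all, crops included, and the job is handed in when it is done.

Besides the shell and the picture viewer there is one more tool, called as name(argument=value, ...) on one line, values as JSON. servo_tool: Moves the arm, as the interface text tells. Its arguments: {"type":"object","properties":{"deltas":{"type":"array","items":{"type":"object","properties":{"tx":{"type":"number"},"ty":{"type":"number"},"tz":{"type":"number"},"ax":{"type":"number"},"ay":{"type":"number"},"az":{"type":"number"},"claw":{"type":"number"}}}}},"required":["deltas"]}

```bash
mkdir -p pics; python3 - <<'E'
from station import *
import cv2,numpy as np
for n in ["scene","side"]:
    cv2.imwrite(f"pics/{n}0.png",capture(n))
    c=calibration(n); print(n,c["fx"],c["cx"],c["cy"]); print(np.round(c["cam_to_world"],3))
    T=np.array(c["cam_to_world"])
    for l in ["board","cleat","fence","panel","rack","slip_0","slip_1","slip_2","wedge","oil_bottle","end_stop","cleat_mouth","cleat_inner","wedge_head","wedge_tip"]:
        try:
            for d in recognise(l,n)[:2]: print(l,round(d["confidence"],2),np.round((T@np.r_[d["xyz"],1])[:3],3))
        except Exception as e: print(l,e)
print(sense()); print(calibration("wrist"))
E
```

```text
scene 555.7197131216637 328.22190788659117 240.21634206071565
[[-0.804 -0.227  0.549 -0.12 ]
 [-0.594  0.344 -0.727  0.913]
 [-0.024 -0.911 -0.411  0.571]
 [ 0.     0.     0.     1.   ]]
board 0.86 [0.446 0.062 0.018]
board 0.19 [ 0.688 -0.272  0.041]
cleat 0.8 [ 0.404 -0.     0.032]
panel 0.62 [ 0.49  -0.023  0.042]
rack 0.94 [ 0.515 -0.223  0.008]
rack 0.3 [ 0.514 -0.223  0.025]
slip_0 0.7 [ 0.539 -0.246  0.028]
slip_0 0.6 [ 0.513 -0.225  0.023]
slip_1 0.7 [ 0.539 -0.246  0.028]
slip_1 0.6 [ 0.513 -0.225  0.023]
slip_2 0.7 [ 0.539 -0.246  0.028]
slip_2 0.6 [ 0.513 -0.225  0.023]
wedge 0.55 [0.564 0.276 0.021]
end_stop 0.92 [ 0.468 -0.111  0.041]
cleat_mouth 0.62 [0.444 0.06  0.017]
cleat_inner 0.94 [0.443 0.055 0.015]
side 470.9976595004086 310.169409567575 239.06447506982914
[[ 0.83  -0.162  0.534 -0.01 ]
 [-0.557 -0.286  0.78  -0.826]
 [ 0.026 -0.944 -0.328  0.427]
 [ 0.     0.     0.     1.   ]]
board 0.87 [ 0.437 -0.085  0.022]
board 0.54 [0.572 0.257 0.023]
cleat 0.71 [ 0.436 -0.082  0.019]
cleat 0.64 [ 0.406 -0.026  0.034]
panel 0.9 [ 0.489 -0.056  0.041]
panel 0.18 [ 0.435 -
[... 1164 characters left out ...]
],
       [ 6.28618311e-06, -1.20855408e-05, -1.00000000e+00]]), 'wrist_force': array([ 0.51274439, -0.61047855,  0.03635741]), 'moment': array([0.01911787, 0.04572128, 0.013926  ]), 'gripper_force': 0.0, 'gripper_width': 1.0016434951683046}
{'fx': 404.84350437456845, 'fy': 404.84350437456845, 'cx': 316.82106769984915, 'cy': 238.81124686538558, 'hand_eye': array([[-6.90920839e-04, -9.54670591e-01, -2.97663543e-01,
         8.25997789e-02],
       [ 9.99999746e-01, -7.11097596e-04, -4.05044616e-05,
        -9.45616237e-04],
       [-1.72999412e-04, -2.97663496e-01,  9.54670840e-01,
        -1.64174664e-01],
       [ 0.00000000e+00,  0.00000000e+00,  0.00000000e+00,
         1.00000000e+00]])}
```

View pics/scene0.png

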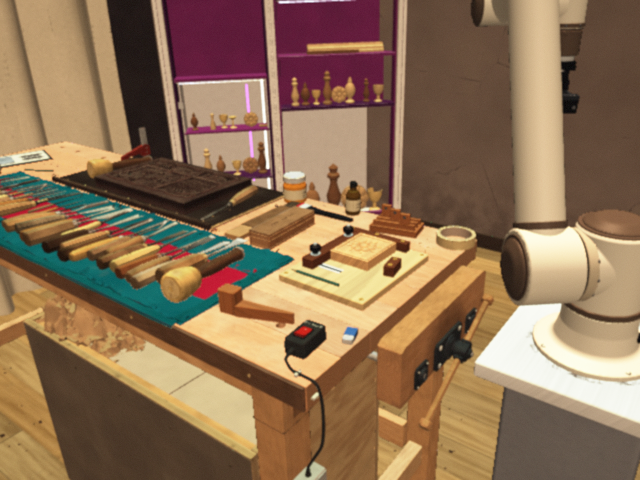

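View pics/side0.png

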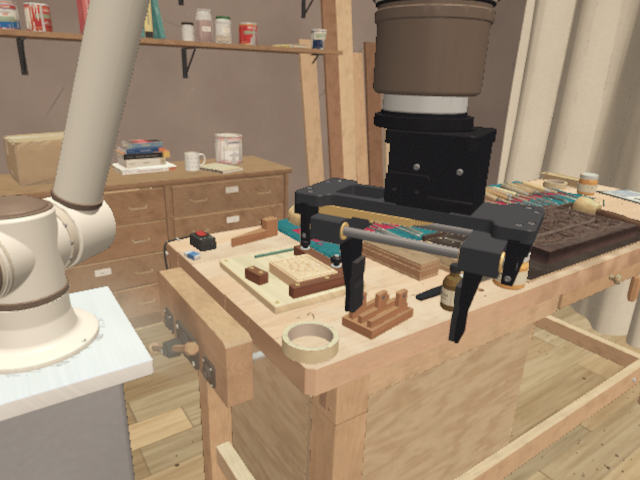

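The scene view shows the wedge lying at about (255,305), the board at (355,270) and the rack at (395,220). The side view shows the rack at (380,315) and the board at (290,275). Next I'll move the wrist camera over the work.

servo_tool(deltas=[{"tx": -39, "ty": 33, "tz": -7, "az": 0.04, "claw": 40}, {"tx": -78, "ty": 66, "tz": -14, "az": 0.08, "claw": 40}, {"tx": -117, "ty": 99, "tz": -21, "az": 0.12, "claw": 40}, {"tx": -156, "ty": 130, "tz": -28, "az": 0.16, "claw": 40}, {"tx": -195, "ty": 160, "tz": -35, "az": 0.2, "claw": 40}, {"tx": -234, "ty": 190, "tz": -42, "az": 0.24, "claw": 40}, {"tx": -273, "ty": 220, "tz": -50, "az": 0.28, "claw": 40}, {"tx": -312, "ty": 250, "tz": -55, "az": 0.32, "claw": 40}, {"tx": -345, "ty": 275, "tz": -60, "az": 0.36, "claw": 40}, {"tx": -370, "ty": 295, "tz": -60, "az": 0.4, "claw": 40}, {"tx": -380, "ty": 305, "tz": -60, "az": 0.45, "claw": 40}, {"tx": -380, "ty": 305, "tz": -60, "az": 0.45, "claw": 40}])

```text
schema error: expected keys tx, ty, tz, ax, ay, az, claw
```

```bash
cat > h.py <<'E'
from station import *
import cv2,numpy as np,pickle
def snap(tag):
    s=sense(); im=capture("wrist"); c=calibration("wrist")
    T=np.eye(4); T[:3,:3]=s["ee_rot"]; T[:3,3]=s["tcp_pos"]
    W=T@np.array(c["hand_eye"])
    cv2.imwrite(f"pics/{tag}.png",im); pickle.dump((W,c,s),open(f"{tag}.pkl","wb"))
    return im,W,s
def load(tag): return pickle.load(open(f"{tag}.pkl","rb"))
def ray(tag,px):
    W,c,_=load(tag); px=np.atleast_2d(np.float64(px))
    d=np.c_[(px[:,0]-c["cx"])/c["fx"],(px[:,1]-c["cy"])/c["fy"],np.ones(len(px))]@W[:3,:3].T
    return W[:3,3],d
def onz(tag,px,z):
    o,d=ray(tag,px); return o+d*((z-o[2])/d[:,2])[:,None]
def proj(tag,P):
    W,c,_=load(tag); q=(np.atleast_2d(P)-W[:3,3])@W[:3,:3]
    return np.c_[c["fx"]*q[:,0]/q[:,2]+c["cx"],c["fy"]*q[:,1]/q[:,2]+c["cy"]]
def tri(t1,p1,t2,p2):
    o1,d1=ray(t1,p1);o2,d2=ray(t2,p2);out=[]
    for a,b in zip(d1,d2):
        k=np.linalg.lstsq(np.c_[a,-b],o2-o1,rcond=None)[0]
        out.append((o1+k[0]*a+o2+k[1]*b)/2)
    return np.array(out)
E
python3 - <<'E'
from h import *
im,W,s=snap("w1"); print(s["time_s"],s["tcp_pos"],s["ee_rot"].round(3),W[:3,3])
cv2.imwrite("pics/w1v.png",cv2.resize(im,(800,600),interpolation=cv2.INTER_CUBIC))
E
```

```text
1.6 [ 0.27119476 -0.56307038  0.22255751] [[-0.901 -0.434 -0.   ]
 [-0.434  0.901 -0.   ]
 [ 0.    -0.    -1.   ]] [ 0.19718525 -0.59975874  0.3867327 ]
```

View pics/w1v.png

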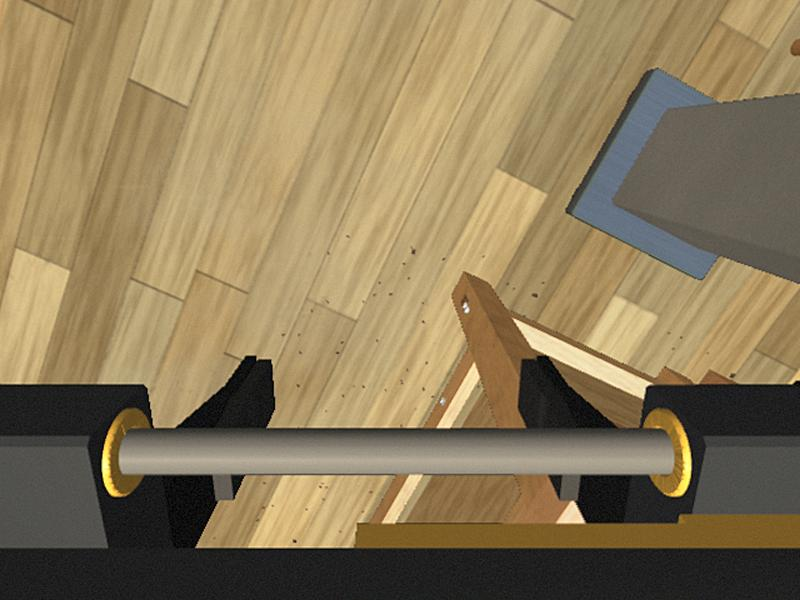

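The wrist view so far only shows the floor, with the gripper hiding rows below about 430/600. The move was refused because every row needs all the keys, so I'll resend it.

servo_tool(deltas=[{"tx": -28, "ty": 24, "tz": -7, "ax": 0, "ay": 0, "az": 0.04, "claw": 40}, {"tx": -56, "ty": 48, "tz": -14, "ax": 0, "ay": 0, "az": 0.08, "claw": 40}, {"tx": -84, "ty": 72, "tz": -21, "ax": 0, "ay": 0, "az": 0.12, "claw": 40}, {"tx": -115, "ty": 97, "tz": -28, "ax": 0, "ay": 0, "az": 0.16, "claw": 40}, {"tx": -146, "ty": 122, "tz": -35, "ax": 0, "ay": 0, "az": 0.2, "claw": 40}, {"tx": -177, "ty": 148, "tz": -42, "ax": 0, "ay": 0, "az": 0.24, "claw": 40}, {"tx": -208, "ty": 174, "tz": -50, "ax": 0, "ay": 0, "az": 0.28, "claw": 40}, {"tx": -239, "ty": 200, "tz": -55, "ax": 0, "ay": 0, "az": 0.32, "claw": 40}, {"tx": -270, "ty": 226, "tz": -60, "ax": 0, "ay": 0, "az": 0.36, "claw": 40}, {"tx": -301, "ty": 252, "tz": -60, "ax": 0, "ay": 0, "az": 0.4, "claw": 40}, {"tx": -332, "ty": 278, "tz": -60, "ax": 0, "ay": 0, "az": 0.45, "claw": 40}, {"tx": -360, "ty": 300, "tz": -60, "ax": 0, "ay": 0, "az": 0.45, "claw": 40}])

```text
time_s: 2.65
tcp_pos: [0.4658, -0.1343, 0.2832]
ee_rot: [[-1.0, 0.002, 0.001], [0.002, 1.0, 0.0], [-0.001, 0.0, -1.0]]
wrist_force: [-0.6, -1.5, -0.1]
gripper_width: 0.464
gripper_force: 0.0
```

servo_tool(deltas=[{"tx": -20, "ty": 25, "tz": 0, "ax": 0, "ay": 0, "az": 0, "claw": 40}, {"tx": -35, "ty": 45, "tz": 0, "ax": 0, "ay": 0, "az": 0, "claw": 40}, {"tx": -35, "ty": 45, "tz": 0, "ax": 0, "ay": 0, "az": 0, "claw": 40}, {"tx": -35, "ty": 45, "tz": 0, "ax": 0, "ay": 0, "az": 0, "claw": 40}])

```text
time_s: 2.98
tcp_pos: [0.5008, -0.0906, 0.2823]
ee_rot: [[-1.0, -0.001, -0.001], [-0.001, 1.0, -0.0], [0.001, -0.0, -1.0]]
wrist_force: [-0.2, -0.2, -0.7]
gripper_width: 0.458
gripper_force: 0.0
```

```bash
python3 - <<'E'
from h import *
im,W,s=snap("w1"); print(s["time_s"],s["tcp_pos"],s["ee_rot"].round(3),W[:3,3],s["joints"].round(1))
cv2.imwrite("pics/w1v.png",cv2.resize(im,(800,600),interpolation=cv2.INTER_CUBIC))
E
```

```text
2.9833 [ 0.50084721 -0.09061008  0.28228473] [[-1.    -0.001 -0.001]
 [-0.001  1.    -0.   ]
 [ 0.001 -0.    -1.   ]] [ 0.4188211  -0.09180443  0.44651065] [  8.    8.4  -9.7  -0.  -72.  -98. ]
```

View pics/w1v.png

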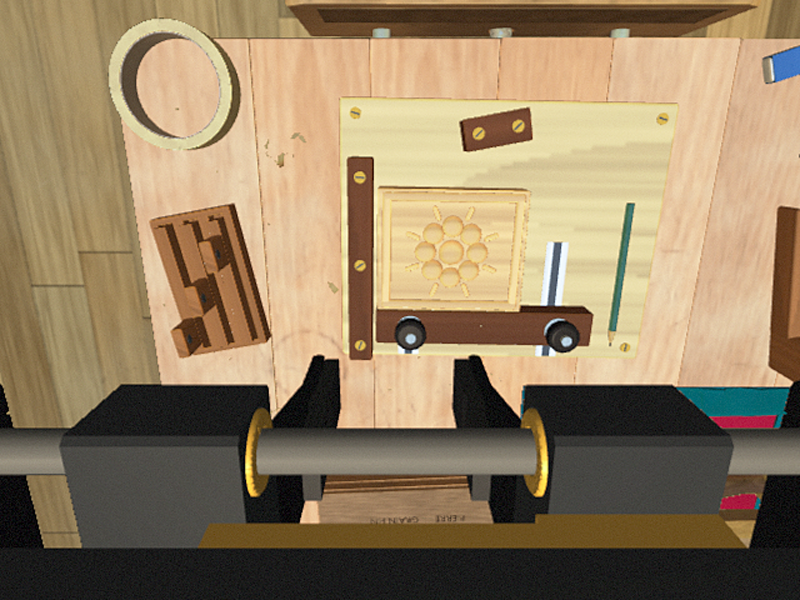

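Wrist view (800x600 scale): 
- The board spans roughly (340..675, 97..358).
- The cleat is at (497,130), with its inner corner near (468,151).
- The panel runs from (380,188) to (530,308), against the fence at about (485,325).
- The rack is at (210,280), turned about 14°, with tabs at (213,250), (200,295) and (187,335).
- The wedge is at the right edge, (790,290).

Next I'll get a closer second view over the rack.

servo_tool(deltas=[{"tx": -8, "ty": -25, "tz": 16, "ax": 0, "ay": 0, "az": -0.05, "claw": 40}, {"tx": -18, "ty": -54, "tz": 34, "ax": 0, "ay": 0, "az": -0.1, "claw": 40}, {"tx": -28, "ty": -83, "tz": 52, "ax": 0, "ay": 0, "az": -0.15, "claw": 40}, {"tx": -38, "ty": -112, "tz": 70, "ax": 0, "ay": 0, "az": -0.2, "claw": 40}, {"tx": -48, "ty": -141, "tz": 88, "ax": 0, "ay": 0, "az": -0.25, "claw": 40}, {"tx": -54, "ty": -160, "tz": 102, "ax": 0, "ay": 0, "az": -0.25, "claw": 40}, {"tx": -54, "ty": -160, "tz": 102, "ax": 0, "ay": 0, "az": -0.25, "claw": 40}, {"tx": -54, "ty": -160, "tz": 102, "ax": 0, "ay": 0, "az": -0.25, "claw": 40}])

```text
time_s: 3.7
tcp_pos: [0.5528, -0.2535, 0.1794]
ee_rot: [[-0.97, -0.243, -0.003], [-0.243, 0.97, 0.0], [0.003, 0.001, -1.0]]
wrist_force: [-0.9, 0.6, -0.1]
gripper_width: 0.463
gripper_force: 0.0
```

```bash
python3 - <<'E'
from h import *
im,W,s=snap("w2"); print(s["time_s"],s["tcp_pos"],s["ee_rot"].round(3))
a=cv2.imread("pics/w1.png")[75:285,275:480]
A=cv2.resize(a,None,fx=2.2,fy=2.2,interpolation=cv2.INTER_CUBIC)
B=cv2.resize(im[0:400,:],None,fx=.85*.63,fy=.85*.63) 
# rack region of w2: project rough corners
P=[[.44,-.30,.02],[.58,-.30,.02],[.44,-.19,.02],[.58,-.19,.02]]
q=proj("w2",P); print(q.round())
x0,y0=np.maximum(q.min(0).astype(int),0); x1,y1=np.minimum(q.max(0).astype(int),[640,480])
b=im[y0:y1,x0:x1]; f=340/b.shape[1]
B=cv2.resize(b,None,fx=f,fy=f,interpolation=cv2.INTER_CUBIC); print(x0,y0,f,B.shape,A.shape)
h=min(600,max(A.shape[0],B.shape[0])); C=np.zeros((h,A.shape[1]+B.shape[1],3),np.uint8)
C[:min(h,A.shape[0]),:A.shape[1]]=A[:h]; C[:min(h,B.shape[0]),A.shape[1]:]=B[:h]
cv2.imwrite("pics/comp1.png",C); print(C.shape)
E
```

```text
3.7 [ 0.55277405 -0.25347665  0.17938398] [[-0.97  -0.243 -0.003]
 [-0.243  0.97   0.   ]
 [ 0.003  0.001 -1.   ]]
[[294.  59.]
 [256. 236.]
 [436.  97.]
 [382. 265.]]
255 58 1.8888888888888888 (391, 340, 3) (462, 451, 3)
(462, 791, 3)
```

View pics/comp1.png

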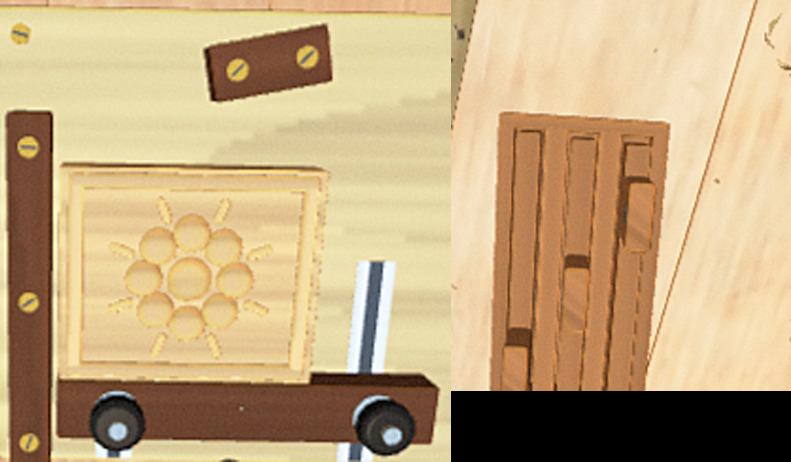

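Composite view. On the left, the cleat's inner corner is at about (213,101), the panel's top front edge at y≈170, and the panel's rear edge meets the fence at y≈382. On the right, the rack's tabs are at (640,215), (576,295) and (515,370).

```bash
python3 - <<'E'
from h import *
L=lambda p:np.array(p)/2.2+[275,75]
R=lambda p:(np.array(p)-[451,0])/1.8889+[255,58]
z=.042
names=["cl_in","cl_mouth","pFL","pFR","pRL","pRR","fenceR0","fenceR1","es_top","es_bot"]
px=np.array([(213,101),(331,81),(62,169),(327,173),(62,380),(307,383),(312,384),(435,386),(52,113),(50,460)])
Q=onz("w1",L(px),z)
for n,q in zip(names,Q): print(n,(q*1000).round(1))
print("board front edge",onz("w1",np.array([[341,97],[676,103],[342,358],[636,357]])/1.25,.018).round(4).tolist())
# rack in w2
print("rack corners z18",(onz("w2",R([(500,113),(668,122)]),.018)*1000).round(1).tolist())
g1=cv2.cvtColor(cv2.imread("pics/w1.png"),6).astype(np.float32);g2=cv2.cvtColor(cv2.imread("pics/w2.png"),6).astype(np.float32)
for t in [(640,218),(577,300),(516,375)]:
    p=R(t); best=[]
    for z in np.arange(.03,.085,.002):
        c=onz("w2",p,z)[0]
        u=np.arange(-.022,.023,.001);v=np.arange(-.012,.013,.001)
        U,V=np.meshgrid(u,v); P=np.c_[c[0]+U.ravel(),c[1]+V.ravel(),np.full(U.size,z)]
        s=[cv2.remap(g,*[a.reshape(1,-1).astype(np.float32) for a in proj(t_,P).T],1).ravel() for g,t_ in((g1,"w1"),(g2,"w2"))]
        best.append((np.corrcoef(s)[0,1],z,c))
    b=max(best,key=lambda b:b[0]); print("tab",t,b[0].round(2),"z",b[1].round(3),(b[2]*1000).round(1),"at58",(onz("w2",p,.058)[0]*1000).round(1))
im=cv2.imread("pics/w2.png")
q=R((576,290)).astype(int)
C=im[110:360,220:420]; D=cv2.resize(C,None,fx=2.4,fy=2.4,interpolation=cv2.INTER_CUBIC)
E=cv2.resize(cv2.imread("pics/w1.png")[155:295,112:222],None,fx=2.8,fy=2.8,interpolation=cv2.INTER_CUBIC)
o=np.zeros((600,788,3),np.uint8); o[:600,:480]=D[:600]; o[:392,480:788]=E
cv2.imwrite("pics/comp2.png",o)
E
```

```text
cl_in [426.1 -38.9  42. ]
cl_mouth [417.8  11.9  42. ]
pFL [ 455.3 -105.    42. ]
pFR [457.   13.3  42. ]
pRL [ 554.5 -106.    42. ]
pRR [555.9  11.5  42. ]
fenceR0 [556.4  13.9  42. ]
fenceR1 [557.4  73.   42. ]
es_top [ 431.2 -109.2   42. ]
es_bot [ 596.  -112.3   42. ]
board front edge [[0.3856, -0.1351, 0.018], [0.3899, 0.13, 0.018], [0.6094, -0.1413, 0.018], [0.6084, 0.1292, 0.018]]
rack corners z18 [[483.0, -300.2, 18.0], [469.8, -232.7, 18.0]]
tab (640, 218) 0.39 z 0.03 [ 509.  -234.8   30. ] at58 [ 505.9 -238.4   58. ]
tab (577, 300) 0.21 z 0.064 [ 540.6 -253.9   64. ] at58 [ 542.  -253.4   58. ]
tab (516, 375) 0.74 z 0.03 [ 587.7 -268.9   30. ] at58 [ 577.5 -269.4   58. ]
```

View pics/comp2.png

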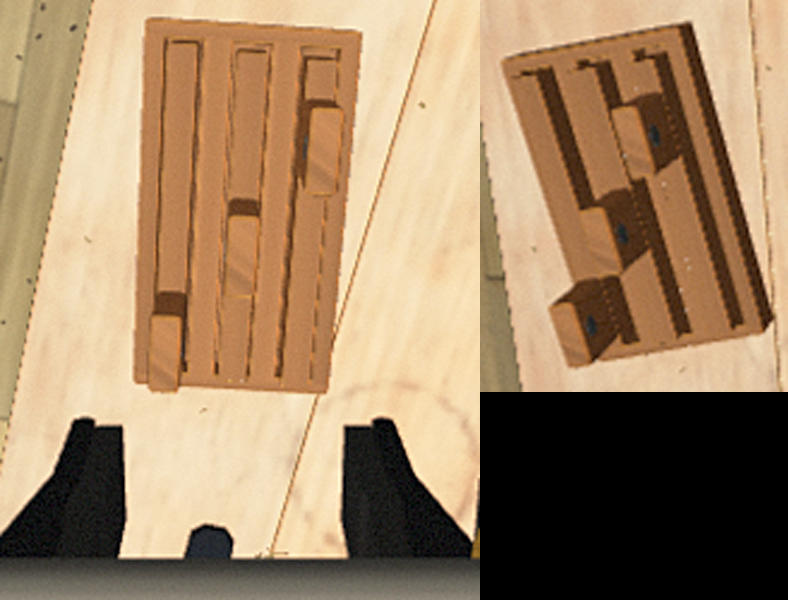

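Both rack views show the tab tops clearly. In the left image (w2) they are at (324,151), (241,255) and (165,352). In the right image (w1) they are at (633,140), (600,241) and (571,332).

```bash
python3 - <<'E'
from h import *
l=lambda p:np.array(p)/2.4+[220,110]
r=lambda p:(np.array(p)-[480,0])/2.8+[112,155]
T=tri("w2",l([(324,151),(241,255),(165,352)]),"w1",r([(633,140),(600,241),(571,332)]))
print("tabs tri",(T*1000).round(1).tolist())
print("w2@58",(onz("w2",l([(324,151),(241,255),(165,352)]),.058)*1000).round(1).tolist())
print("w1@58",(onz("w1",r([(633,140),(600,241),(571,332)]),.058)*1000).round(1).tolist())
K=onz("w2",l([(147,18),(362,31),(327,392),(135,382)]),.018)*1000; print("rack",K.round(1).tolist(),K.mean(0).round(1))
K1=onz("w1",r([(503,60),(690,22),(770,318),(572,366)]),.018)*1000; print(K1.round(1).tolist())
d=(K[3]-K[0]+K[2]-K[1]); print("slot dir deg",np.degrees(np.arctan2(d[1],d[0])),np.linalg.norm(K[3]-K[0]),np.linalg.norm(K[2]-K[1]),np.linalg.norm(K[1]-K[0]))
c=K.mean(0); u=d/np.linalg.norm(d); n=np.array([-u[1],u[0],0])
for t in T*1000: print((t-c)@u,(t-c)@n)
e=onz("w2",l([(183,40),(252,52),(320,58)]),.030)*1000; print("ends",((e-c)@u).round(1))
E
```

```text
tabs tri [[505.2, -238.6, 58.3], [541.8, -254.4, 58.5], [577.8, -269.8, 57.3]]
w2@58 [[505.5, -238.5, 58.0], [541.8, -254.4, 58.0], [577.8, -269.8, 58.0]]
w1@58 [[505.0, -238.7, 58.0], [542.1, -254.7, 58.0], [577.3, -269.5, 58.0]]
rack [[482.7, -300.1, 18.0], [469.9, -231.9, 18.0], [593.2, -209.1, 18.0], [606.1, -277.1, 18.0]] [ 538.  -254.5   18. ]
[[483.0, -299.6, 18.0], [468.8, -227.6, 18.0], [587.5, -206.4, 18.0], [608.6, -289.3, 18.0]]
slot dir deg 10.518293024217705 125.47242626053796 125.36513208294873 69.33432374508612
-29.29021255331346 21.661691679416098
3.775963884356578 -0.610621556883394
36.32777589895665 -22.30359393787908
ends [-56.9 -54.6 -54.1]
```

Triangulated tab tops come out at z ≈ 58 mm, as expected (6 + 52). The slots run at 10.5°, and slip_2 is the near/right tab. The board's yaw is about -1° and its origin about (497,-4.5). The gap is about 30 mm, so two slips leave about 10. I'll start with slip_2.

servo_tool(deltas=[{"tx": 12, "ty": 7, "tz": 25, "ax": 0, "ay": 0, "az": 0.03, "claw": 32}, {"tx": 26, "ty": 16, "tz": 55, "ax": 0, "ay": 0, "az": 0.06, "claw": 32}, {"tx": 38, "ty": 23, "tz": 80, "ax": 0, "ay": 0, "az": 0.061, "claw": 32}, {"tx": 42.6, "ty": 26, "tz": 95, "ax": 0, "ay": 0, "az": 0.061, "claw": 32}, {"tx": 42.6, "ty": 26, "tz": 95, "ax": 0, "ay": 0, "az": 0.061, "claw": 32}, {"tx": 42.6, "ty": 26, "tz": 95, "ax": 0, "ay": 0, "az": 0.061, "claw": 32}])

```text
time_s: 4.25
tcp_pos: [0.507, -0.2366, 0.087]
ee_rot: [[-0.982, -0.188, 0.002], [-0.188, 0.982, -0.001], [-0.001, -0.001, -1.0]]
wrist_force: [1.0, -0.2, 0.3]
gripper_width: 0.369
gripper_force: 0.0
```

```bash
cat >> h.py <<'E'
def go(target_mm,ydeg=None):
    s=sense();R=s["ee_rot"];d=np.array(target_mm)-s["tcp_pos"]*1000
    a=np.degrees(np.arctan2(R[1,1],R[0,1]))
    print("t",round(s["time_s"],2),"tcp",(s["tcp_pos"]*1000).round(1),"yang",a.round(2),"tilt",R[:2,2].round(4),"F",s["wrist_force"].round(1),"w",(s["gripper_width"]*87).round(1),"gf",round(s["gripper_force"],1))
    print("delta tool",(R.T@d).round(1),"az",None if ydeg is None else round(-np.radians((ydeg-a+180)%360-180),4))
E
python3 -c "
from h import *
go([505.2,-238.6,35.5],100.5)"
```

```text
Traceback (most recent call last):
  File "h.py", line 28, in go
    print("t",round(s["time_s"],2),"tcp",(s["tcp_pos"]*1000).round(1),"yang",a.round(2),"tilt",R[:2,2].round(4),"F",s["wrist_force"].round(1),"w",(s["gripper_width"]*87).round(1),"gf",round(s["gripper_force"],1))
                                                                                                                                                  ^^^^^^^^^^^^^^^^^^^^^^^^^^^^^
AttributeError: 'float' object has no attribute 'round'
```

```bash
sed -i 's/(s\["gripper_width"\]\*87).round(1)/round(float(s["gripper_width"])*87,1)/' h.py
python3 -c "
from h import *
go([505.2,-238.6,35.5],100.5)
for i in range(3): capture('wrist'); go([505.2,-238.6,35.5],100.5)"
```

```text
t 4.25 tcp [ 507.  -236.6   87. ] yang 100.85 tilt [ 0.0016 -0.0009] F [ 1.  -0.2  0.3] w 32.1 gf 0.0
delta tool [ 2.3 -1.5 51.5] az 0.0062
t 4.3 tcp [ 508.2 -237.    87.8] yang 100.85 tilt [ 0.004  -0.0014] F [-0.4  0.5  0.4] w 32.3 gf 0.0
delta tool [ 3.5 -0.9 52.3] az 0.0061
t 4.35 tcp [ 508.7 -237.1   88. ] yang 100.84 tilt [ 0.0048 -0.0014] F [ 0.3 -0.4  0.1] w 32.0 gf 0.0
delta tool [ 3.9 -0.7 52.5] az 0.0059
t 4.4 tcp [ 508.6 -237.2   87.9] yang 100.82 tilt [ 0.0047 -0.0012] F [-0.5  0.2  0.3] w 32.1 gf 0.0
delta tool [ 3.8 -0.6 52.3] az 0.0055
```

servo_tool(deltas=[{"tx": 2, "ty": -0.3, "tz": 15, "ax": 0, "ay": 0, "az": 0.005, "claw": 32}, {"tx": 3.8, "ty": -0.6, "tz": 30, "ax": 0, "ay": 0, "az": 0.005, "claw": 32}, {"tx": 3.8, "ty": -0.6, "tz": 44, "ax": 0, "ay": 0, "az": 0.005, "claw": 32}, {"tx": 3.8, "ty": -0.6, "tz": 51, "ax": 0, "ay": 0, "az": 0.005, "claw": 32}, {"tx": 3.8, "ty": -0.6, "tz": 51, "ax": 0, "ay": 0, "az": 0.005, "claw": 32}, {"tx": 3.8, "ty": -0.6, "tz": 51, "ax": 0, "ay": 0, "az": 0.005, "claw": 32}, {"tx": 3.8, "ty": -0.6, "tz": 51, "ax": 0, "ay": 0, "az": 0.005, "claw": 32}])

```text
time_s: 4.98
tcp_pos: [0.5041, -0.2385, 0.0357]
ee_rot: [[-0.983, -0.182, 0.002], [-0.182, 0.983, -0.001], [-0.002, -0.001, -1.0]]
wrist_force: [0.8, 0.2, 0.2]
gripper_width: 0.367
gripper_force: 0.0
```

```bash
python3 -c "
from h import *
go([505.2,-238.6,35.5],100.5)
snap('w3'); go([505.2,-238.6,35.5],100.5)
W,c,s=load('w3')
im=cv2.imread('pics/w3.png'); cv2.imwrite('pics/w3c.png',cv2.resize(im[100:440,120:520],(800,680))[:600])"
```

```text
t 4.98 tcp [ 504.1 -238.5   35.7] yang 100.49 tilt [ 0.0024 -0.0007] F [0.8 0.2 0.2] w 31.9 gf 0.0
delta tool [-1.1 -0.3  0.2] az -0.0001
t 5.03 tcp [ 504.  -238.5   35.8] yang 100.49 tilt [ 0.0025 -0.0006] F [-0.7 -0.3 -0.6] w 32.0 gf 0.0
delta tool [-1.1 -0.3  0.3] az -0.0002
```

View pics/w3c.png

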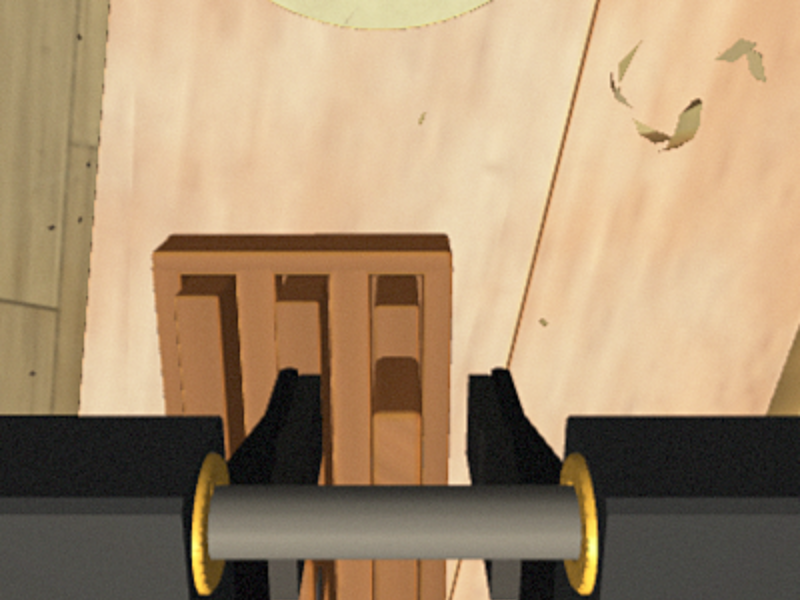

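The picture shows slip_2's tab (x≈397) centred between the finger faces (321 and 469). I'll close and lift.

servo_tool(deltas=[{"tx": 0, "ty": 0, "tz": 0, "ax": 0, "ay": 0, "az": 0, "claw": 4}, {"tx": 0, "ty": 0, "tz": 0, "ax": 0, "ay": 0, "az": 0, "claw": 4}, {"tx": 0, "ty": 0, "tz": 0, "ax": 0, "ay": 0, "az": 0, "claw": 4}, {"tx": 0, "ty": 0, "tz": 0, "ax": 0, "ay": 0, "az": 0, "claw": 4}, {"tx": 0, "ty": 0, "tz": 0, "ax": 0, "ay": 0, "az": 0, "claw": 4}, {"tx": 0, "ty": 0, "tz": -10, "ax": 0, "ay": 0, "az": 0, "claw": 4}, {"tx": 0, "ty": 0, "tz": -30, "ax": 0, "ay": 0, "az": 0, "claw": 4}, {"tx": 0, "ty": 0, "tz": -50, "ax": 0, "ay": 0, "az": 0, "claw": 4}, {"tx": 0, "ty": 0, "tz": -70, "ax": 0, "ay": 0, "az": 0, "claw": 4}, {"tx": 0, "ty": 0, "tz": -70, "ax": 0, "ay": 0, "az": 0, "claw": 4}])

```text
time_s: 5.87
tcp_pos: [0.5057, -0.2391, 0.1095]
ee_rot: [[-0.983, -0.183, 0.008], [-0.183, 0.983, -0.003], [-0.008, -0.004, -1.0]]
wrist_force: [1.4, 1.0, -0.2]
gripper_width: 0.107
gripper_force: 30.0
```

```bash
python3 -c "
from h import *
go([448.5,-72.7,100],179)"
```

```text
t 5.87 tcp [ 505.7 -239.1  109.5] yang 100.54 tilt [ 0.0084 -0.0027] F [ 1.4  1.  -0.2] w 9.3 gf 30.0
delta tool [ 25.9 174.1   8.5] az -1.3694
```

servo_tool(deltas=[{"tx": 2, "ty": 15, "tz": 0, "ax": 0, "ay": 0, "az": -0.1, "claw": 4}, {"tx": 5, "ty": 35, "tz": 0, "ax": 0, "ay": 0, "az": -0.22, "claw": 4}, {"tx": 8, "ty": 55, "tz": 0, "ax": 0, "ay": 0, "az": -0.34, "claw": 4}, {"tx": 11, "ty": 75, "tz": 0, "ax": 0, "ay": 0, "az": -0.46, "claw": 4}, {"tx": 14, "ty": 95, "tz": 0, "ax": 0, "ay": 0, "az": -0.58, "claw": 4}, {"tx": 17, "ty": 115, "tz": 0, "ax": 0, "ay": 0, "az": -0.7, "claw": 4}, {"tx": 20, "ty": 135, "tz": 0, "ax": 0, "ay": 0, "az": -0.82, "claw": 4}, {"tx": 23, "ty": 155, "tz": 0, "ax": 0, "ay": 0, "az": -0.94, "claw": 4}, {"tx": 25, "ty": 168, "tz": 0, "ax": 0, "ay": 0, "az": -1.06, "claw": 4}, {"tx": 26, "ty": 174, "tz": 0, "ax": 0, "ay": 0, "az": -1.18, "claw": 4}, {"tx": 26, "ty": 174, "tz": 0, "ax": 0, "ay": 0, "az": -1.3, "claw": 4}, {"tx": 26, "ty": 174, "tz": 0, "ax": 0, "ay": 0, "az": -1.37, "claw": 4}])

```text
time_s: 6.87
tcp_pos: [0.4454, -0.0714, 0.1048]
ee_rot: [[-0.012, -1.0, 0.0], [-1.0, 0.012, 0.0], [-0.0, -0.0, -1.0]]
wrist_force: [0.5, -1.3, -0.2]
gripper_width: 0.114
gripper_force: 30.0
```

servo_tool(deltas=[{"tx": 0, "ty": 0, "tz": 10, "ax": 0, "ay": 0, "az": 0, "claw": 4}, {"tx": 0, "ty": 0, "tz": 10, "ax": 0, "ay": 0, "az": 0, "claw": 4}, {"tx": 0, "ty": 0, "tz": 10, "ax": 0, "ay": 0, "az": 0, "claw": 4}, {"tx": 0, "ty": 0, "tz": 10, "ax": 0, "ay": 0, "az": 0, "claw": 4}])

```text
time_s: 7.2
tcp_pos: [0.4457, -0.072, 0.0948]
ee_rot: [[-0.018, -1.0, 0.0], [-1.0, 0.018, -0.0], [0.0, -0.0, -1.0]]
wrist_force: [-1.1, 0.4, -0.4]
gripper_width: 0.115
gripper_force: 30.0
```

```bash
python3 -c "
from h import *
go([448.5,-72.7,47.5],179)
im,W,s=snap('w4'); go([448.5,-72.7,47.5],179)
cv2.imwrite('pics/w4v.png',im)"
```

```text
t 7.2 tcp [445.7 -72.   94.8] yang 178.96 tilt [ 0.     -0.0001] F [-1.1  0.4 -0.4] w 10.0 gf 30.0
delta tool [ 0.7 -2.8 47.3] az -0.0008
t 7.25 tcp [445.9 -72.   94.9] yang 178.96 tilt [ 0.0004 -0.    ] F [-0.1  0.5 -0.8] w 9.7 gf 30.0
delta tool [ 0.7 -2.6 47.4] az -0.0007
```

View pics/w4v.png

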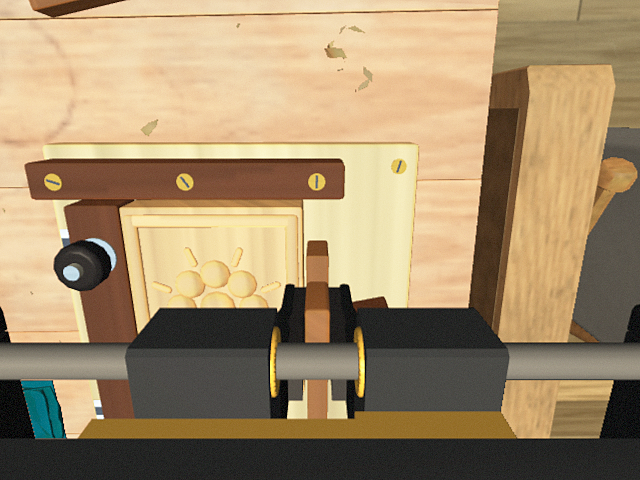

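The slip hangs at x≈317, parallel to the panel's front edge (x≈302), with the end stop at y≈180. I'll check the offsets from this view.

```bash
python3 -c "
from h import *
print('panel front',(onz('w4',[(302,215),(302,280)],.042)*1000).round(1).tolist())
print('fence front',(onz('w4',[(122,215),(134,300)],.042)*1000).round(1).tolist())
print('slip edges',(onz('w4',[(306,250),(328,250),(317,242)],.0893)*1000).round(1).tolist())
print('cleat',(onz('w4',[(383,298)],.042)*1000).round(1).tolist())
print('endstop',(onz('w4',[(344,199),(28,202)],.042)*1000).round(1).tolist())
"
```

```text
panel front [[453.4, -101.4, 42.0], [454.5, -62.6, 42.0]]
fence front [[552.6, -103.2, 42.0], [553.9, -51.7, 42.0]]
slip edges [[450.1, -97.1, 89.3], [440.3, -96.9, 89.3], [445.1, -100.7, 89.3]]
cleat [[407.3, -50.3, 42.0]]
endstop [[430.3, -109.9, 42.0], [602.8, -111.5, 42.0]]
```

servo_tool(deltas=[{"tx": -1, "ty": -1, "tz": 12, "ax": 0, "ay": 0, "az": 0, "claw": 4}, {"tx": -1, "ty": -1, "tz": 26, "ax": 0, "ay": 0, "az": 0, "claw": 4}, {"tx": -1, "ty": -1, "tz": 38, "ax": 0, "ay": 0, "az": 0, "claw": 4}, {"tx": -1, "ty": -1, "tz": 44, "ax": 0, "ay": 0, "az": 0, "claw": 4}, {"tx": -1, "ty": -1, "tz": 45, "ax": 0, "ay": 0, "az": 0, "claw": 4}, {"tx": -1, "ty": -1, "tz": 46, "ax": 0, "ay": 0, "az": 0, "claw": 4}, {"tx": -1, "ty": -1, "tz": 46, "ax": 0, "ay": 0, "az": 0, "claw": 4}, {"tx": -1, "ty": -1, "tz": 46, "ax": 0, "ay": 0, "az": 0, "claw": 4}])

```text
time_s: 7.92
tcp_pos: [0.4473, -0.0709, 0.0492]
ee_rot: [[-0.018, -1.0, 0.001], [-1.0, 0.018, 0.0], [-0.0, -0.001, -1.0]]
wrist_force: [0.5, -0.4, 0.4]
gripper_width: 0.11
gripper_force: 30.0
```

servo_tool(deltas=[{"tx": 0, "ty": 0, "tz": 1, "ax": 0, "ay": 0, "az": 0, "claw": 4}, {"tx": 0, "ty": 0, "tz": 1, "ax": 0, "ay": 0, "az": 0, "claw": 4}])

```text
time_s: 8.08
tcp_pos: [0.447, -0.0709, 0.0479]
ee_rot: [[-0.018, -1.0, 0.001], [-1.0, 0.018, 0.0], [-0.0, -0.001, -1.0]]
wrist_force: [-0.4, 0.7, -0.6]
gripper_width: 0.115
gripper_force: 30.0
```

servo_tool(deltas=[{"tx": 0, "ty": 0, "tz": 1, "ax": 0, "ay": 0, "az": 0, "claw": 4}, {"tx": 0, "ty": 0, "tz": 1, "ax": 0, "ay": 0, "az": 0, "claw": 4}])

```text
time_s: 8.25
tcp_pos: [0.447, -0.0709, 0.0467]
ee_rot: [[-0.018, -1.0, 0.001], [-1.0, 0.018, 0.0], [-0.0, -0.001, -1.0]]
wrist_force: [-0.6, 0.5, -0.6]
gripper_width: 0.115
gripper_force: 30.0
```

servo_tool(deltas=[{"tx": 0, "ty": 0, "tz": 0.7, "ax": 0, "ay": 0, "az": 0, "claw": 4}, {"tx": 0, "ty": 0, "tz": 0.7, "ax": 0, "ay": 0, "az": 0, "claw": 4}])

```text
time_s: 8.42
tcp_pos: [0.447, -0.0709, 0.0467]
ee_rot: [[-0.017, -1.0, 0.0], [-1.0, 0.017, -0.0], [0.0, -0.0, -1.0]]
wrist_force: [-1.3, 0.5, 7.2]
gripper_width: 0.106
gripper_force: 30.0
```

servo_tool(deltas=[{"tx": 0, "ty": 0, "tz": 0.7, "ax": 0, "ay": 0, "az": 0, "claw": 4}, {"tx": 0, "ty": 0, "tz": 0.7, "ax": 0, "ay": 0, "az": 0, "claw": 4}])

```text
time_s: 8.58
tcp_pos: [0.4471, -0.0709, 0.0466]
ee_rot: [[-0.017, -1.0, 0.0], [-1.0, 0.017, -0.0], [0.0, -0.0, -1.0]]
wrist_force: [-2.4, 1.6, 12.8]
gripper_width: 0.114
gripper_force: 30.0
```

servo_tool(deltas=[{"tx": 0, "ty": 0, "tz": -1, "ax": 0, "ay": 0, "az": 0, "claw": 4}, {"tx": 0, "ty": -1, "tz": -1, "ax": 0, "ay": 0, "az": 0, "claw": 4}, {"tx": 0, "ty": -2, "tz": -1, "ax": 0, "ay": 0, "az": 0, "claw": 4}, {"tx": 0, "ty": -2, "tz": -1, "ax": 0, "ay": 0, "az": 0, "claw": 4}])

```text
time_s: 8.92
tcp_pos: [0.4488, -0.0711, 0.0467]
ee_rot: [[-0.017, -1.0, -0.0], [-1.0, 0.017, -0.0], [0.0, 0.0, -1.0]]
wrist_force: [-2.1, 0.0, 6.8]
gripper_width: 0.114
gripper_force: 30.0
```

servo_tool(deltas=[{"tx": 0, "ty": -0.7, "tz": 0, "ax": 0, "ay": 0, "az": 0, "claw": 4}, {"tx": 0, "ty": -0.7, "tz": 0, "ax": 0, "ay": 0, "az": 0, "claw": 4}])

```text
time_s: 9.08
tcp_pos: [0.4491, -0.0711, 0.0467]
ee_rot: [[-0.017, -1.0, -0.001], [-1.0, 0.017, -0.0], [0.0, 0.001, -1.0]]
wrist_force: [-2.8, 1.2, 7.5]
gripper_width: 0.111
gripper_force: 30.0
```

servo_tool(deltas=[{"tx": 0, "ty": -0.7, "tz": -0.6, "ax": 0, "ay": 0, "az": 0, "claw": 4}, {"tx": 0, "ty": -1.4, "tz": -0.6, "ax": 0, "ay": 0, "az": 0, "claw": 4}, {"tx": 0, "ty": -1.4, "tz": -0.6, "ax": 0, "ay": 0, "az": 0, "claw": 4}])

```text
time_s: 9.33
tcp_pos: [0.4497, -0.0711, 0.0467]
ee_rot: [[-0.018, -1.0, -0.003], [-1.0, 0.018, -0.0], [0.0, 0.003, -1.0]]
wrist_force: [-3.5, 1.2, 6.2]
gripper_width: 0.11
gripper_force: 30.0
```

servo_tool(deltas=[{"tx": 0, "ty": -1, "tz": 0, "ax": 0, "ay": 0, "az": 0, "claw": 4}, {"tx": 0, "ty": -1, "tz": 0, "ax": 0, "ay": 0, "az": 0, "claw": 4}])

```text
time_s: 9.5
tcp_pos: [0.4497, -0.0712, 0.0467]
ee_rot: [[-0.018, -1.0, -0.005], [-1.0, 0.018, -0.0], [0.001, 0.005, -1.0]]
wrist_force: [-5.4, 2.0, 9.0]
gripper_width: 0.115
gripper_force: 30.0
```

servo_tool(deltas=[{"tx": 0, "ty": 1.6, "tz": -1, "ax": 0, "ay": 0, "az": 0, "claw": 4}, {"tx": 0, "ty": 1.6, "tz": -1, "ax": 0, "ay": 0, "az": 0, "claw": 4}, {"tx": 0, "ty": 1.6, "tz": -1, "ax": 0, "ay": 0, "az": 0, "claw": 22}, {"tx": 0, "ty": 1.6, "tz": -1, "ax": 0, "ay": 0, "az": 0, "claw": 22}, {"tx": 0, "ty": 1.6, "tz": -1, "ax": 0, "ay": 0, "az": 0, "claw": 22}, {"tx": 0, "ty": 1.6, "tz": -10, "ax": 0, "ay": 0, "az": 0, "claw": 22}, {"tx": 0, "ty": 1.6, "tz": -25, "ax": 0, "ay": 0, "az": 0, "claw": 22}, {"tx": 0, "ty": 1.6, "tz": -45, "ax": 0, "ay": 0, "az": 0, "claw": 32}, {"tx": 0, "ty": 1.6, "tz": -60, "ax": 0, "ay": 0, "az": 0, "claw": 32}, {"tx": 0, "ty": 1.6, "tz": -60, "ax": 0, "ay": 0, "az": 0, "claw": 32}])

```text
time_s: 10.33
tcp_pos: [0.4529, -0.0708, 0.1103]
ee_rot: [[-0.017, -1.0, 0.008], [-1.0, 0.017, 0.001], [-0.001, -0.008, -1.0]]
wrist_force: [0.7, -0.2, 0.8]
gripper_width: 0.346
gripper_force: 0.0
```

```bash
python3 -c "
from h import *
im,W,s=snap('w5');go([542,-254.4,100],100.5)
cv2.imwrite('pics/w5v.png',im)"
```

```text
t 10.38 tcp [451.8 -70.8 108.8] yang 178.98 tilt [0.0051 0.0008] F [ 1.  -0.2 -0.5] w 30.9 gf 0.0
delta tool [182.  -93.4   9.1] az 1.3697
```

View pics/w5v.png

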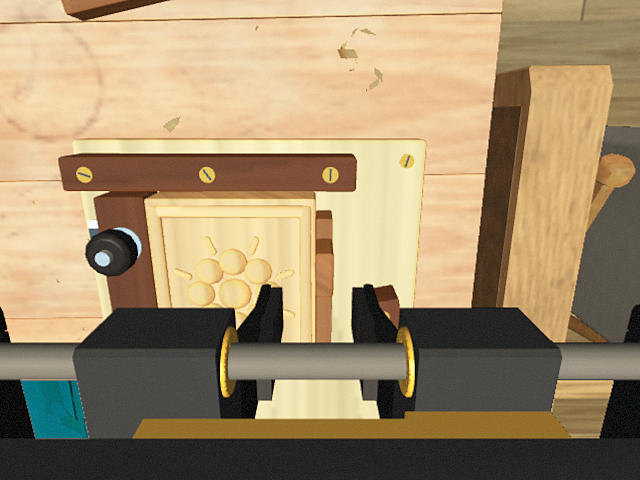

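Slip_2 stands upright against the panel's front edge (x≈324, tab at about (325,245)). Now slip_1.

servo_tool(deltas=[{"tx": 15, "ty": -7, "tz": -5, "ax": 0, "ay": 0, "az": 0.1, "claw": 32}, {"tx": 35, "ty": -18, "tz": -5, "ax": 0, "ay": 0, "az": 0.22, "claw": 32}, {"tx": 57, "ty": -29, "tz": 0, "ax": 0, "ay": 0, "az": 0.34, "claw": 32}, {"tx": 79, "ty": -40, "tz": 0, "ax": 0, "ay": 0, "az": 0.46, "claw": 32}, {"tx": 101, "ty": -52, "tz": 0, "ax": 0, "ay": 0, "az": 0.58, "claw": 32}, {"tx": 123, "ty": -63, "tz": 0, "ax": 0, "ay": 0, "az": 0.7, "claw": 32}, {"tx": 145, "ty": -74, "tz": 0, "ax": 0, "ay": 0, "az": 0.82, "claw": 32}, {"tx": 163, "ty": -84, "tz": 0, "ax": 0, "ay": 0, "az": 0.94, "claw": 32}, {"tx": 175, "ty": -90, "tz": 0, "ax": 0, "ay": 0, "az": 1.06, "claw": 32}, {"tx": 182, "ty": -93, "tz": 5, "ax": 0, "ay": 0, "az": 1.18, "claw": 32}, {"tx": 182, "ty": -93, "tz": 9, "ax": 0, "ay": 0, "az": 1.3, "claw": 32}, {"tx": 182, "ty": -93, "tz": 9, "ax": 0, "ay": 0, "az": 1.37, "claw": 32}])

```text
time_s: 11.38
tcp_pos: [0.5388, -0.2549, 0.0955]
ee_rot: [[-0.985, -0.175, -0.004], [-0.175, 0.985, 0.001], [0.003, 0.002, -1.0]]
wrist_force: [-0.3, 0.6, -0.8]
gripper_width: 0.369
gripper_force: 0.0
```

servo_tool(deltas=[{"tx": 0, "ty": 0, "tz": 15, "ax": 0, "ay": 0, "az": 0, "claw": 32}, {"tx": 0, "ty": 0, "tz": 20, "ax": 0, "ay": 0, "az": 0, "claw": 32}, {"tx": 0, "ty": 0, "tz": 20, "ax": 0, "ay": 0, "az": 0, "claw": 32}, {"tx": 0, "ty": 0, "tz": 20, "ax": 0, "ay": 0, "az": 0, "claw": 32}, {"tx": 0, "ty": 0, "tz": 20, "ax": 0, "ay": 0, "az": 0, "claw": 32}])

```text
time_s: 11.8
tcp_pos: [0.5402, -0.2547, 0.078]
ee_rot: [[-0.983, -0.182, 0.0], [-0.182, 0.983, -0.0], [-0.0, -0.0, -1.0]]
wrist_force: [0.8, 0.9, -0.1]
gripper_width: 0.371
gripper_force: 0.0
```

```bash
python3 -c "
from h import *
im,W,s=snap('w6');go([542,-254.4,35.5],100.5)
"
```

```text
t 11.85 tcp [ 540.3 -254.7   78.2] yang 100.49 tilt [ 0.0008 -0.0003] F [-0.4  0.3  0.4] w 31.9 gf 0.0
delta tool [-1.7 -0.  42.7] az -0.0001
```

servo_tool(deltas=[{"tx": -1.7, "ty": 0, "tz": 15, "ax": 0, "ay": 0, "az": 0, "claw": 32}, {"tx": -1.7, "ty": 0, "tz": 30, "ax": 0, "ay": 0, "az": 0, "claw": 32}, {"tx": -1.7, "ty": 0, "tz": 40, "ax": 0, "ay": 0, "az": 0, "claw": 32}, {"tx": -1.7, "ty": 0, "tz": 42, "ax": 0, "ay": 0, "az": 0, "claw": 32}, {"tx": -1.7, "ty": 0, "tz": 42, "ax": 0, "ay": 0, "az": 0, "claw": 32}, {"tx": -1.7, "ty": 0, "tz": 42, "ax": 0, "ay": 0, "az": 0, "claw": 32}, {"tx": -1.7, "ty": 0, "tz": 42, "ax": 0, "ay": 0, "az": 0, "claw": 4}, {"tx": -1.7, "ty": 0, "tz": 42, "ax": 0, "ay": 0, "az": 0, "claw": 4}, {"tx": -1.7, "ty": 0, "tz": 42, "ax": 0, "ay": 0, "az": 0, "claw": 4}, {"tx": -1.7, "ty": 0, "tz": 42, "ax": 0, "ay": 0, "az": 0, "claw": 4}, {"tx": -1.7, "ty": 0, "tz": 42, "ax": 0, "ay": 0, "az": 0, "claw": 4}])

```text
time_s: 12.77
tcp_pos: [0.5417, -0.2543, 0.036]
ee_rot: [[-0.983, -0.182, 0.0], [-0.182, 0.983, -0.0], [-0.0, -0.0, -1.0]]
wrist_force: [0.4, -0.3, 0.9]
gripper_width: 0.114
gripper_force: 30.0
```

servo_tool(deltas=[{"tx": 0, "ty": 0, "tz": -10, "ax": 0, "ay": 0, "az": 0, "claw": 4}, {"tx": 0, "ty": 0, "tz": -30, "ax": 0, "ay": 0, "az": 0, "claw": 4}, {"tx": 0, "ty": 0, "tz": -50, "ax": 0, "ay": 0, "az": 0, "claw": 4}, {"tx": 0, "ty": 0, "tz": -70, "ax": 0, "ay": 0, "az": 0, "claw": 4}, {"tx": 0, "ty": 0, "tz": -75, "ax": 0, "ay": 0, "az": 0, "claw": 4}, {"tx": 0, "ty": 0, "tz": -75, "ax": 0, "ay": 0, "az": 0, "claw": 4}, {"tx": 0, "ty": 0, "tz": -75, "ax": 0, "ay": 0, "az": 0, "claw": 4}])

```text
time_s: 13.35
tcp_pos: [0.5412, -0.2541, 0.1105]
ee_rot: [[-0.983, -0.181, -0.0], [-0.181, 0.983, 0.001], [0.0, 0.001, -1.0]]
wrist_force: [-0.9, 0.5, -0.7]
gripper_width: 0.113
gripper_force: 30.0
```

```bash
python3 -c "
from h import *
go([437.5,-36.7,105],179)
"
```

```text
t 13.35 tcp [ 541.2 -254.1  110.5] yang 100.45 tilt [-0.0002  0.0006] F [-0.9  0.5 -0.7] w 9.8 gf 30.0
delta tool [ 62.6 232.6   5.6] az -1.371
```

servo_tool(deltas=[{"tx": 4, "ty": 15, "tz": 0, "ax": 0, "ay": 0, "az": -0.1, "claw": 4}, {"tx": 10, "ty": 38, "tz": 0, "ax": 0, "ay": 0, "az": -0.22, "claw": 4}, {"tx": 16, "ty": 62, "tz": 0, "ax": 0, "ay": 0, "az": -0.34, "claw": 4}, {"tx": 23, "ty": 87, "tz": 0, "ax": 0, "ay": 0, "az": -0.46, "claw": 4}, {"tx": 30, "ty": 112, "tz": 0, "ax": 0, "ay": 0, "az": -0.58, "claw": 4}, {"tx": 37, "ty": 138, "tz": 0, "ax": 0, "ay": 0, "az": -0.7, "claw": 4}, {"tx": 44, "ty": 163, "tz": 0, "ax": 0, "ay": 0, "az": -0.82, "claw": 4}, {"tx": 51, "ty": 188, "tz": 0, "ax": 0, "ay": 0, "az": -0.94, "claw": 4}, {"tx": 57, "ty": 212, "tz": 0, "ax": 0, "ay": 0, "az": -1.06, "claw": 4}, {"tx": 61, "ty": 226, "tz": 0, "ax": 0, "ay": 0, "az": -1.18, "claw": 4}, {"tx": 62.6, "ty": 232.6, "tz": 0, "ax": 0, "ay": 0, "az": -1.3, "claw": 4}, {"tx": 62.6, "ty": 232.6, "tz": 0, "ax": 0, "ay": 0, "az": -1.371, "claw": 4}])

```text
time_s: 14.35
tcp_pos: [0.436, -0.0361, 0.1095]
ee_rot: [[-0.01, -1.0, -0.003], [-1.0, 0.01, -0.0], [0.0, 0.003, -1.0]]
wrist_force: [0.4, -0.3, -0.0]
gripper_width: 0.11
gripper_force: 30.0
```

servo_tool(deltas=[{"tx": 0, "ty": 0, "tz": 5, "ax": 0, "ay": 0, "az": 0, "claw": 4}, {"tx": 0, "ty": 0, "tz": 10, "ax": 0, "ay": 0, "az": 0, "claw": 4}, {"tx": 0, "ty": 0, "tz": 10, "ax": 0, "ay": 0, "az": 0, "claw": 4}, {"tx": 0, "ty": 0, "tz": 10, "ax": 0, "ay": 0, "az": 0, "claw": 4}, {"tx": 0, "ty": 0, "tz": 10, "ax": 0, "ay": 0, "az": 0, "claw": 4}])

```text
time_s: 14.77
tcp_pos: [0.4377, -0.0373, 0.1003]
ee_rot: [[-0.018, -1.0, -0.001], [-1.0, 0.018, -0.0], [0.0, 0.001, -1.0]]
wrist_force: [0.6, 0.1, -0.2]
gripper_width: 0.11
gripper_force: 30.0
```

```bash
python3 -c "
from h import *
snap('w7');go([437.5,-36.9,47.7],179)
"
```

```text
t 14.82 tcp [437.8 -37.3 100.5] yang 178.96 tilt [-0.0004 -0.0001] F [ 0.2  0.  -0.8] w 10.0 gf 30.0
delta tool [-0.4  0.3 52.8] az -0.0008
```

servo_tool(deltas=[{"tx": -0.4, "ty": 0.3, "tz": 12, "ax": 0, "ay": 0, "az": 0, "claw": 4}, {"tx": -0.4, "ty": 0.3, "tz": 26, "ax": 0, "ay": 0, "az": 0, "claw": 4}, {"tx": -0.4, "ty": 0.3, "tz": 40, "ax": 0, "ay": 0, "az": 0, "claw": 4}, {"tx": -0.4, "ty": 0.3, "tz": 48, "ax": 0, "ay": 0, "az": 0, "claw": 4}, {"tx": -0.4, "ty": 0.3, "tz": 51.5, "ax": 0, "ay": 0, "az": 0, "claw": 4}, {"tx": -0.4, "ty": 0.3, "tz": 52.5, "ax": 0, "ay": 0, "az": 0, "claw": 4}, {"tx": -0.4, "ty": 0.3, "tz": 52.5, "ax": 0, "ay": 0, "az": 0, "claw": 4}, {"tx": -0.4, "ty": 0.3, "tz": 53, "ax": 0, "ay": 0, "az": 0, "claw": 4}, {"tx": -0.4, "ty": 0.3, "tz": 53, "ax": 0, "ay": 0, "az": 0, "claw": 4}])

```text
time_s: 15.57
tcp_pos: [0.4379, -0.0365, 0.0482]
ee_rot: [[-0.017, -1.0, 0.001], [-1.0, 0.017, 0.0], [-0.0, -0.001, -1.0]]
wrist_force: [0.3, -0.3, -0.1]
gripper_width: 0.109
gripper_force: 30.0
```

servo_tool(deltas=[{"tx": 0, "ty": 0, "tz": 0.7, "ax": 0, "ay": 0, "az": 0, "claw": 4}, {"tx": 0, "ty": 0, "tz": 0.7, "ax": 0, "ay": 0, "az": 0, "claw": 4}])

```text
time_s: 15.73
tcp_pos: [0.4379, -0.0365, 0.048]
ee_rot: [[-0.017, -1.0, 0.001], [-1.0, 0.017, 0.0], [-0.0, -0.001, -1.0]]
wrist_force: [-2.0, 0.7, 5.0]
gripper_width: 0.115
gripper_force: 30.0
```

servo_tool(deltas=[{"tx": 0, "ty": 0, "tz": 0.7, "ax": 0, "ay": 0, "az": 0, "claw": 4}, {"tx": 0, "ty": 0, "tz": 0.7, "ax": 0, "ay": 0, "az": 0, "claw": 4}])

```text
time_s: 15.9
tcp_pos: [0.438, -0.0365, 0.048]
ee_rot: [[-0.016, -1.0, 0.001], [-1.0, 0.016, -0.0], [0.0, -0.001, -1.0]]
wrist_force: [-2.9, 1.0, 12.2]
gripper_width: 0.113
gripper_force: 30.0
```

servo_tool(deltas=[{"tx": 0, "ty": 0, "tz": -1.2, "ax": 0, "ay": 0, "az": 0, "claw": 4}, {"tx": 0, "ty": -1, "tz": -1.2, "ax": 0, "ay": 0, "az": 0, "claw": 4}, {"tx": 0, "ty": -2, "tz": -1.2, "ax": 0, "ay": 0, "az": 0, "claw": 4}, {"tx": 0, "ty": -2, "tz": -1.2, "ax": 0, "ay": 0, "az": 0, "claw": 4}])

```text
time_s: 16.23
tcp_pos: [0.4393, -0.0366, 0.048]
ee_rot: [[-0.017, -1.0, -0.001], [-1.0, 0.017, -0.0], [0.0, 0.001, -1.0]]
wrist_force: [-2.3, 1.6, 7.0]
gripper_width: 0.108
gripper_force: 30.0
```

servo_tool(deltas=[{"tx": 0, "ty": -1, "tz": 0, "ax": 0, "ay": 0, "az": 0, "claw": 4}, {"tx": 0, "ty": -1, "tz": 0, "ax": 0, "ay": 0, "az": 0, "claw": 4}])

```text
time_s: 16.4
tcp_pos: [0.4398, -0.0367, 0.048]
ee_rot: [[-0.017, -1.0, -0.002], [-1.0, 0.017, -0.0], [0.0, 0.002, -1.0]]
wrist_force: [-4.3, 2.0, 8.6]
gripper_width: 0.115
gripper_force: 30.0
```

servo_tool(deltas=[{"tx": 0, "ty": 0.5, "tz": -1, "ax": 0, "ay": 0, "az": 0, "claw": 4}, {"tx": 0, "ty": 0.8, "tz": -1, "ax": 0, "ay": 0, "az": 0, "claw": 4}, {"tx": 0, "ty": 0.8, "tz": -1, "ax": 0, "ay": 0, "az": 0, "claw": 22}, {"tx": 0, "ty": 0.8, "tz": -1, "ax": 0, "ay": 0, "az": 0, "claw": 22}, {"tx": 0, "ty": 0.8, "tz": -1, "ax": 0, "ay": 0, "az": 0, "claw": 22}, {"tx": 0, "ty": 0.8, "tz": -10, "ax": 0, "ay": 0, "az": 0, "claw": 22}, {"tx": 0, "ty": 0.8, "tz": -25, "ax": 0, "ay": 0, "az": 0, "claw": 22}, {"tx": 0, "ty": 0.8, "tz": -45, "ax": 0, "ay": 0, "az": 0, "claw": 60}, {"tx": 0, "ty": 0.8, "tz": -70, "ax": 0, "ay": 0, "az": 0, "claw": 70}, {"tx": 0, "ty": 0.8, "tz": -95, "ax": 0, "ay": 0, "az": 0, "claw": 70}, {"tx": 0, "ty": 0.8, "tz": -110, "ax": 0, "ay": 0, "az": 0, "claw": 70}, {"tx": 0, "ty": 0.8, "tz": -110, "ax": 0, "ay": 0, "az": 0, "claw": 70}])

```text
time_s: 17.4
tcp_pos: [0.4421, -0.0362, 0.1609]
ee_rot: [[-0.016, -1.0, 0.008], [-1.0, 0.016, 0.001], [-0.001, -0.008, -1.0]]
wrist_force: [0.6, 1.0, 0.5]
gripper_width: 0.546
gripper_force: 0.0
```

```bash
python3 -c "
from h import *
go([590,150,220],89)
for n in ['scene','side']:
    capture(n);T=np.array(calibration(n)['cam_to_world'])
    for l in ['wedge','wedge_head','wedge_tip']:
        d=trace(l,n)
        for e in d[:2]:
            m=e['mask'];ys,xs=np.nonzero(m);print(n,l,round(e['confidence'],2),xs.min(),xs.max(),ys.min(),ys.max())
"
```

```text
t 17.4 tcp [442.1 -36.2 160.9] yang 179.07 tilt [0.0078 0.0013] F [0.6 1.  0.5] w 47.5 gf 0.0
delta tool [-188.7 -145.3  -57.7] az 1.572
scene wedge 0.92 218 293 284 323
scene wedge_head 0.85 218 294 284 323
scene wedge_tip 0.8 219 293 285 322
side wedge 0.7 232 277 217 246
side wedge_head 0.64 232 277 217 246
side wedge_tip 0.71 367 408 289 328
side wedge_tip 0.67 231 278 217 246
```

servo_tool(deltas=[{"tx": -15, "ty": -8, "tz": -10, "ax": 0, "ay": 0, "az": 0.1, "claw": 70}, {"tx": -40, "ty": -22, "tz": -20, "ax": 0, "ay": 0, "az": 0.22, "claw": 70}, {"tx": -66, "ty": -36, "tz": -30, "ax": 0, "ay": 0, "az": 0.34, "claw": 70}, {"tx": -92, "ty": -50, "tz": -40, "ax": 0, "ay": 0, "az": 0.46, "claw": 70}, {"tx": -118, "ty": -64, "tz": -50, "ax": 0, "ay": 0, "az": 0.58, "claw": 70}, {"tx": -144, "ty": -78, "tz": -60, "ax": 0, "ay": 0, "az": 0.7, "claw": 70}, {"tx": -170, "ty": -92, "tz": -60, "ax": 0, "ay": 0, "az": 0.82, "claw": 70}, {"tx": -196, "ty": -106, "tz": -60, "ax": 0, "ay": 0, "az": 0.94, "claw": 70}, {"tx": -222, "ty": -120, "tz": -60, "ax": 0, "ay": 0, "az": 1.06, "claw": 70}, {"tx": -248, "ty": -134, "tz": -60, "ax": 0, "ay": 0, "az": 1.18, "claw": 70}, {"tx": -270, "ty": -147, "tz": -60, "ax": 0, "ay": 0, "az": 1.3, "claw": 70}, {"tx": -280, "ty": -155, "tz": -60, "ax": 0, "ay": 0, "az": 1.42, "claw": 70}])

```text
time_s: 18.8
tcp_pos: [0.6003, 0.2433, 0.2159]
ee_rot: [[-0.992, -0.129, -0.001], [-0.129, 0.992, -0.001], [0.001, -0.001, -1.0]]
wrist_force: [-0.3, 0.5, 0.3]
gripper_width: 0.805
gripper_force: 0.0
```

servo_tool(deltas=[{"tx": 0, "ty": 0, "tz": 0, "ax": 0, "ay": 0, "az": 0, "claw": 70}, {"tx": 0, "ty": 0, "tz": 0, "ax": 0, "ay": 0, "az": 0, "claw": 70}, {"tx": 0, "ty": 0, "tz": 0, "ax": 0, "ay": 0, "az": 0, "claw": 70}])

```text
time_s: 19.05
tcp_pos: [0.5989, 0.24, 0.2168]
ee_rot: [[-0.991, -0.135, -0.002], [-0.135, 0.991, -0.001], [0.002, -0.001, -1.0]]
wrist_force: [-0.6, -0.4, 0.0]
gripper_width: 0.806
gripper_force: 0.0
```

```bash
python3 -c "
from h import *
im,W,s=snap('w8'); go([590,250,100],89)
d=trace('wedge','wrist')
for e in d[:2]:
    m=e['mask'].astype(np.uint8);ys,xs=np.nonzero(m);print(round(e['confidence'],2),xs.min(),xs.max(),ys.min(),ys.max(),m.sum())
m=d[0]['mask'].astype(np.uint8); cv2.imwrite('m8.png',m*255)
c=max(cv2.findContours(m,0,2)[0],key=cv2.contourArea); a=cv2.approxPolyDP(c,3,True)[:,0]; print(a.tolist()); print((onz('w8',a,.024)*1000).round(0).tolist())
x0,y0,w,h=cv2.boundingRect(c); print(x0,y0,w,h)
"
```

```text
t 19.1 tcp [598.9 239.8 217.3] yang 97.72 tilt [-0.0009 -0.0006] F [-0.2  0.2  0.7] w 70.1 gf 0.0
delta tool [  7.3  11.3 117.3] az 0.1523
0.6 337 375 57 248 4808
[[340, 57], [339, 236], [344, 248], [373, 247], [375, 205], [345, 60]]
[[472.0, 241.0, 24.0], [622.0, 263.0, 24.0], [633.0, 269.0, 24.0], [628.0, 296.0, 24.0], [589.0, 290.0, 24.0], [474.0, 245.0, 24.0]]
337 57 39 192
```

servo_tool(deltas=[{"tx": 0, "ty": 5, "tz": 0, "ax": 0, "ay": 0, "az": -0.12, "claw": 70}, {"tx": -1, "ty": 10, "tz": 2, "ax": 0, "ay": 0, "az": -0.24, "claw": 70}, {"tx": -2, "ty": 15, "tz": 4, "ax": 0, "ay": 0, "az": -0.36, "claw": 70}, {"tx": -4, "ty": 20, "tz": 6, "ax": 0, "ay": 0, "az": -0.48, "claw": 70}, {"tx": -6, "ty": 25, "tz": 8, "ax": 0, "ay": 0, "az": -0.6, "claw": 70}, {"tx": -8, "ty": 30, "tz": 10, "ax": 0, "ay": 0, "az": -0.72, "claw": 70}, {"tx": -10, "ty": 35, "tz": 12, "ax": 0, "ay": 0, "az": -0.84, "claw": 70}, {"tx": -12, "ty": 40, "tz": 14, "ax": 0, "ay": 0, "az": -0.96, "claw": 70}, {"tx": -14, "ty": 45, "tz": 16, "ax": 0, "ay": 0, "az": -1.08, "claw": 70}, {"tx": -16, "ty": 50, "tz": 18, "ax": 0, "ay": 0, "az": -1.2, "claw": 70}, {"tx": -18, "ty": 54, "tz": 20, "ax": 0, "ay": 0, "az": -1.32, "claw": 70}, {"tx": -20, "ty": 58, "tz": 20, "ax": 0, "ay": 0, "az": -1.44, "claw": 70}])

```text
time_s: 20.15
tcp_pos: [0.6111, 0.3001, 0.1976]
ee_rot: [[0.009, -1.0, -0.0], [-1.0, -0.009, -0.0], [0.0, 0.0, -1.0]]
wrist_force: [-0.2, 0.3, -0.8]
gripper_width: 0.803
gripper_force: 0.0
```

servo_tool(deltas=[{"tx": 0, "ty": 0, "tz": 0, "ax": 0, "ay": 0, "az": -0.11, "claw": 70}, {"tx": 0, "ty": 0, "tz": 0, "ax": 0, "ay": 0, "az": -0.11, "claw": 70}, {"tx": 0, "ty": 0, "tz": 0, "ax": 0, "ay": 0, "az": -0.11, "claw": 70}, {"tx": 0, "ty": 0, "tz": 0, "ax": 0, "ay": 0, "az": -0.11, "claw": 70}])

```text
time_s: 20.48
tcp_pos: [0.6114, 0.3003, 0.1979]
ee_rot: [[0.11, -0.994, 0.0], [-0.994, -0.11, 0.0], [-0.0, -0.0, -1.0]]
wrist_force: [1.2, 0.6, -1.2]
gripper_width: 0.803
gripper_force: 0.0
```

```bash
python3 -c "
from h import *
im,W,s=snap('w9'); go([611,278,100],188)
print(s['joints'].round(0))
q=proj('w9',[[472,243,24],[633,269,52],[628,296,52]]);print(q.round())
a=cv2.imread('pics/w8.png')[45:260,300:400]; A=cv2.resize(a,None,fx=2.75,fy=2.75,interpolation=cv2.INTER_CUBIC)
lo=np.maximum(q.min(0)-35,0).astype(int); hi=(q.max(0)+40).astype(int)
b=im[lo[1]:hi[1],lo[0]:hi[0]]; f=min((795-A.shape[1])/b.shape[1],600/b.shape[0]); B=cv2.resize(b,None,fx=f,fy=f,interpolation=cv2.INTER_CUBIC)
o=np.zeros((max(A.shape[0],B.shape[0]),A.shape[1]+B.shape[1],3),np.uint8);o[:A.shape[0],:A.shape[1]]=A;o[:B.shape[0],A.shape[1]:]=B
cv2.imwrite('pics/comp3.png',o);print(lo,f,A.shape,o.shape)"
```

```text
t 20.53 tcp [611.4 300.4 197.9] yang -173.64 tilt [0.0002 0.0002] F [-0.1  0.5  0.1] w 69.9 gf 0.0
delta tool [22.3  2.9 97.9] az -0.0287
[ 40.  28.   7.  -0. -69. -33.]
[[ -5542.   2463.]
 [-26234.   8475.]
 [-14289.   5366.]]Traceback (most recent call last):
  File "<string>", line 8, in <module>
    b=im[lo[1]:hi[1],lo[0]:hi[0]]; f=min((795-A.shape[1])/b.shape[1],600/b.shape[0]); B=cv2.resize(b,None,fx=f,fy=f,interpolation=cv2.INTER_CUBIC)
                                         ~~~~~~~~~~~~~~~~^~~~~~~~~~~
ZeroDivisionError: division by zero
```

Those points were in mm rather than m; fixing that.

```bash
python3 -c "
from h import *
im=cv2.imread('pics/w9.png')
q=proj('w9',np.array([[472,243,24],[633,269,52],[628,296,52]])/1000);print(q.round())
a=cv2.imread('pics/w8.png')[45:260,300:400]; A=cv2.resize(a,None,fx=2.75,fy=2.75,interpolation=cv2.INTER_CUBIC)
lo=np.maximum(q.min(0)-35,0).astype(int); hi=(q.max(0)+40).astype(int)
b=im[lo[1]:hi[1],lo[0]:hi[0]]; f=min((795-A.shape[1])/b.shape[1],600/b.shape[0]); B=cv2.resize(b,None,fx=f,fy=f,interpolation=cv2.INTER_CUBIC)
o=np.zeros((max(A.shape[0],B.shape[0]),A.shape[1]+B.shape[1],3),np.uint8);o[:A.shape[0],:A.shape[1]]=A;o[:B.shape[0],A.shape[1]:]=B
cv2.imwrite('pics/comp3.png',o);print(lo,f,A.shape,o.shape)"
```

```text
[[492. 165.]
 [293. 180.]
 [296. 215.]]
[258 130] 1.9047619047619047 (591, 275, 3) (591, 795, 3)
```

View pics/comp3.png

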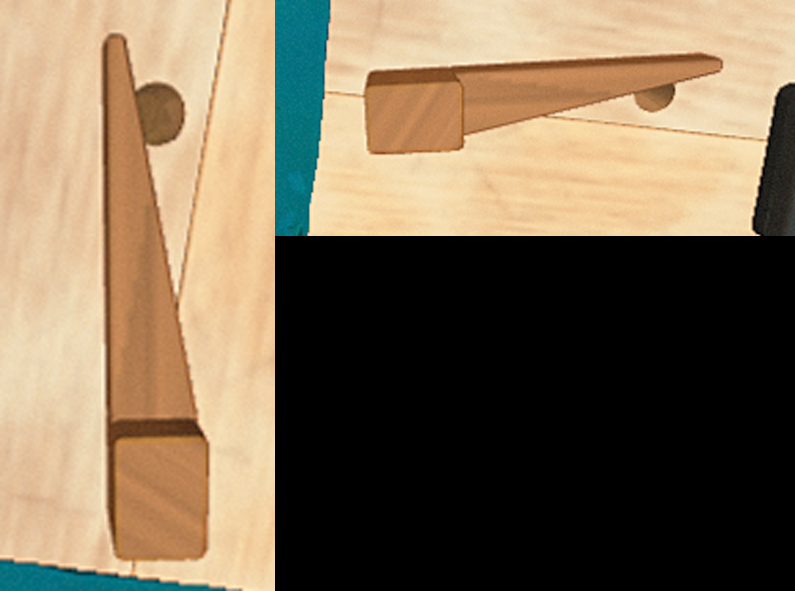

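Left (w8) shows the wedge's head top centred at about (161,497), with the straight face on the left from (107,40) to (112,430). Right (w9) shows the head top centred at about (415,117) and the tip at (720,64).

```bash
python3 -c "
from h import *
a=lambda p:np.array(p)/2.75+[300,45]
b=lambda p:(np.array(p)-[275,0])/1.90476+[258,130]
print('head tri',(tri('w8',a([(161,497)]),'w9',b([(415,117)]))*1000).round(1))
HA=onz('w8',a([(115,436),(208,436),(206,559),(116,559)]),.052)*1000; HB=onz('w9',b([(462,80),(464,150),(368,153),(367,85)]),.052)*1000
for H in(HA,HB):
    d=(H[3]-H[0]+H[2]-H[1]);print(H.round(1).tolist(),H.mean(0).round(1),np.degrees(np.arctan2(d[1],d[0])).round(1))
TA=onz('w8',a([(108,40),(111,420)]),.024)*1000;TB=onz('w9',b([(720,61),(465,76)]),.024)*1000
for T in (TA,TB): d=T[1]-T[0];print(T.round(1).tolist(),np.degrees(np.arctan2(d[1],d[0])).round(2))
go([0,0,0],0)
"
```

```text
head tri [[602.8 274.7  51.4]]
[[585.7, 258.0, 52.0], [582.0, 285.8, 52.0], [620.5, 292.1, 52.0], [624.3, 264.3, 52.0]] [603.1 275.   52. ] 9.2
[[585.9, 257.4, 52.0], [581.1, 285.8, 52.0], [620.2, 291.4, 52.0], [623.5, 263.6, 52.0]] [602.7 274.5  52. ] 8.7
[[473.9, 240.3, 24.0], [586.4, 258.4, 24.0]] 9.15
[[472.8, 240.6, 24.0], [581.7, 259.1, 24.0]] 9.65
t 20.53 tcp [611.4 300.4 197.9] yang -173.64 tilt [0.0002 0.0002] F [-0.1  0.5  0.1] w 69.9 gf 0.0
delta tool [230.9 641.  197.7] az -3.0306
```

Head top triangulates at z ≈ 51.4 mm (expected 52), centred at (602.9, 274.7), with the axis at 9.1°.

servo_tool(deltas=[{"tx": 8, "ty": 4, "tz": 25, "ax": 0, "ay": 0, "az": -0.02, "claw": 70}, {"tx": 18, "ty": 8, "tz": 55, "ax": 0, "ay": 0, "az": -0.048, "claw": 70}, {"tx": 24.6, "ty": 11.3, "tz": 85, "ax": 0, "ay": 0, "az": -0.048, "claw": 70}, {"tx": 24.6, "ty": 11.3, "tz": 105, "ax": 0, "ay": 0, "az": -0.048, "claw": 70}, {"tx": 24.6, "ty": 11.3, "tz": 105, "ax": 0, "ay": 0, "az": -0.048, "claw": 70}, {"tx": 24.6, "ty": 11.3, "tz": 105, "ax": 0, "ay": 0, "az": -0.048, "claw": 70}, {"tx": 24.6, "ty": 11.3, "tz": 105, "ax": 0, "ay": 0, "az": -0.048, "claw": 70}, {"tx": 24.6, "ty": 11.3, "tz": 105, "ax": 0, "ay": 0, "az": -0.048, "claw": 70}])

```text
time_s: 21.2
tcp_pos: [0.6044, 0.2761, 0.0949]
ee_rot: [[0.161, -0.987, 0.004], [-0.987, -0.161, 0.002], [-0.002, -0.004, -1.0]]
wrist_force: [0.5, 0.4, 0.1]
gripper_width: 0.801
gripper_force: 0.0
```

```bash
python3 -c "
from h import *
go([602.9,274.7,28.5],189.1)"
```

```text
t 21.2 tcp [604.4 276.1  94.9] yang -170.76 tilt [0.0037 0.0023] F [0.5 0.4 0.1] w 69.7 gf 0.0
delta tool [ 1.3  2.  66.4] az 0.0024
```

servo_tool(deltas=[{"tx": 1, "ty": 1, "tz": 20, "ax": 0, "ay": 0, "az": 0, "claw": 70}, {"tx": 1, "ty": 2, "tz": 40, "ax": 0, "ay": 0, "az": 0, "claw": 70}, {"tx": 1, "ty": 2, "tz": 58, "ax": 0, "ay": 0, "az": 0, "claw": 70}, {"tx": 1, "ty": 2, "tz": 66, "ax": 0, "ay": 0, "az": 0, "claw": 70}, {"tx": 1, "ty": 2, "tz": 66, "ax": 0, "ay": 0, "az": 0, "claw": 70}, {"tx": 1, "ty": 2, "tz": 66, "ax": 0, "ay": 0, "az": 0, "claw": 70}, {"tx": 1, "ty": 2, "tz": 66, "ax": 0, "ay": 0, "az": 0, "claw": 30}, {"tx": 1, "ty": 2, "tz": 66, "ax": 0, "ay": 0, "az": 0, "claw": 30}, {"tx": 1, "ty": 2, "tz": 66, "ax": 0, "ay": 0, "az": 0, "claw": 30}, {"tx": 1, "ty": 2, "tz": 66, "ax": 0, "ay": 0, "az": 0, "claw": 30}, {"tx": 1, "ty": 2, "tz": 66, "ax": 0, "ay": 0, "az": 0, "claw": 30}, {"tx": 1, "ty": 2, "tz": 66, "ax": 0, "ay": 0, "az": 0, "claw": 30}])

```text
time_s: 22.2
tcp_pos: [0.6016, 0.274, 0.027]
ee_rot: [[0.16, -0.987, 0.001], [-0.987, -0.16, 0.001], [-0.0, -0.001, -1.0]]
wrist_force: [-0.4, 0.8, 0.2]
gripper_width: 0.459
gripper_force: 30.0
```

```bash
python3 -c "
from h import *
go([602.9,274.7,28.5],189.1)"
```

```text
t 22.2 tcp [601.6 274.   27. ] yang -170.77 tilt [0.001  0.0006] F [-0.4  0.8  0.2] w 39.9 gf 30.0
delta tool [-0.5 -1.4 -1.5] az 0.0023
```

servo_tool(deltas=[{"tx": 0, "ty": 0, "tz": -10, "ax": 0, "ay": 0, "az": 0, "claw": 30}, {"tx": 0, "ty": 0, "tz": -30, "ax": 0, "ay": 0, "az": 0, "claw": 30}, {"tx": 0, "ty": 0, "tz": -50, "ax": 0, "ay": 0, "az": 0, "claw": 30}, {"tx": 0, "ty": 0, "tz": -62, "ax": 0, "ay": 0, "az": 0, "claw": 30}, {"tx": 0, "ty": 0, "tz": -62, "ax": 0, "ay": 0, "az": 0, "claw": 30}, {"tx": 0, "ty": 0, "tz": -62, "ax": 0, "ay": 0, "az": 0, "claw": 30}])

```text
time_s: 22.7
tcp_pos: [0.6012, 0.274, 0.0891]
ee_rot: [[0.16, -0.987, 0.001], [-0.987, -0.16, 0.001], [-0.001, -0.001, -1.0]]
wrist_force: [-0.3, -0.6, -1.8]
gripper_width: 0.457
gripper_force: 30.0
```

servo_tool(deltas=[{"tx": 5, "ty": 12, "tz": 0, "ax": 0, "ay": 0, "az": -0.1, "claw": 30}, {"tx": 12, "ty": 29, "tz": 0, "ax": 0, "ay": 0, "az": -0.22, "claw": 30}, {"tx": 20, "ty": 48, "tz": 0, "ax": 0, "ay": 0, "az": -0.34, "claw": 30}, {"tx": 29, "ty": 68, "tz": 0, "ax": 0, "ay": 0, "az": -0.46, "claw": 30}, {"tx": 38, "ty": 89, "tz": 0, "ax": 0, "ay": 0, "az": -0.58, "claw": 30}, {"tx": 47, "ty": 110, "tz": 0, "ax": 0, "ay": 0, "az": -0.7, "claw": 30}, {"tx": 56, "ty": 131, "tz": 0, "ax": 0, "ay": 0, "az": -0.82, "claw": 30}, {"tx": 65, "ty": 152, "tz": 0, "ax": 0, "ay": 0, "az": -0.94, "claw": 30}, {"tx": 72, "ty": 170, "tz": 0, "ax": 0, "ay": 0, "az": -1.06, "claw": 30}, {"tx": 78, "ty": 184, "tz": 0, "ax": 0, "ay": 0, "az": -1.18, "claw": 30}, {"tx": 81, "ty": 191, "tz": 0, "ax": 0, "ay": 0, "az": -1.3, "claw": 30}, {"tx": 82, "ty": 193, "tz": 0, "ax": 0, "ay": 0, "az": -1.393, "claw": 30}])

```text
time_s: 23.7
tcp_pos: [0.4213, 0.1601, 0.0874]
ee_rot: [[1.0, -0.012, -0.004], [-0.012, -1.0, -0.002], [-0.004, 0.002, -1.0]]
wrist_force: [-0.0, -0.4, -2.0]
gripper_width: 0.457
gripper_force: 30.0
```

servo_tool(deltas=[{"tx": 0, "ty": 0, "tz": 0, "ax": 0, "ay": 0, "az": 0, "claw": 30}, {"tx": 0, "ty": 0, "tz": 0, "ax": 0, "ay": 0, "az": 0, "claw": 30}, {"tx": 0, "ty": 0, "tz": 0, "ax": 0, "ay": 0, "az": 0, "claw": 30}])

```text
time_s: 23.95
tcp_pos: [0.4238, 0.1619, 0.0881]
ee_rot: [[1.0, -0.019, -0.001], [-0.019, -1.0, -0.001], [-0.001, 0.001, -1.0]]
wrist_force: [0.7, 0.0, -0.6]
gripper_width: 0.456
gripper_force: 30.0
```

```bash
python3 -c "
from h import *
im,W,s=snap('w10'); go([422.4,161.8,46],269)
# predicted pixels of panel front, slips, cleat for check with masks
for l in ['slip_0','wedge','cleat','panel']:
    for e in trace(l,'wrist')[:3]:
        m=e['mask'].astype(np.uint8)
        if m.sum()<30: continue
        c=max(cv2.findContours(m,0,2)[0],key=cv2.contourArea);a=cv2.approxPolyDP(c,3,True)[:,0]
        print(l,round(e['confidence'],2),a.tolist(),(onz('w10',a,.042)[:,:2]*1000).round(0).tolist())
"
```

```text
t 24.0 tcp [424.  162.   88.1] yang -91.06 tilt [-0.0006 -0.0004] F [-0.4  0.6 -1.9] w 39.4 gf 30.0
delta tool [-1.5  0.2 42.1] az -0.0011
slip_0 0.88 [[565, 218], [564, 231], [587, 242], [639, 242], [639, 224], [589, 225], [569, 216]] [[449.0, 28.0], [442.0, 27.0], [436.0, 13.0], [435.0, -15.0], [445.0, -13.0], [445.0, 14.0], [450.0, 26.0]]
slip_0 0.84 [[565, 214], [587, 224], [639, 224], [639, 206], [596, 206], [568, 198]] [[452.0, 28.0], [446.0, 15.0], [445.0, -13.0], [455.0, -11.0], [456.0, 12.0], [460.0, 28.0]]
wedge 0.96 [[267, 339], [365, 340], [368, 308], [362, 287], [376, 282], [385, 286], [400, 316], [414, 324], [421, 306], [515, 306], [613, 289], [619, 279], [594, 263], [579, 260], [283, 260], [277, 264], [266, 306]] [[379.0, 191.0], [377.0, 133.0], [398.0, 132.0], [411.0, 136.0], [414.0, 128.0], [412.0, 123.0], [393.0, 113.0], [387.0, 105.0], [399.0, 102.0], [398.0, 48.0], [407.0, -6.0], [413.0, -9.0], [423.0, 7.0], [425.0, 16.0], [428.0, 180.0], [426.0, 183.0], [401.0, 191.0]]
cleat 0.82 [[639, 245], [572, 257], [592, 261], [620, 281], [615, 288], [569, 299], [585, 311], [639, 302]] [[433.0, -15.0], [427.0, 20.0], [424.0, 9.0], [412.0, -9.0], [408.0, -7.0], [402.0, 18.0], [394.0, 7.0], [399.0, -23.0]]
cleat 0.45 [[564, 230], [586, 241], [639, 242], [639, 225], [590, 226], [568, 216]] [[443.0, 27.0], [436.0, 14.0], [435.0, -15.0], [445.0, -13.0], [445.0, 13.0], [450.0, 26.0]]
cleat 0.25 [[614, 0], [605, 7], [571, 196], [596, 205], [639, 205], [639, 0]] [[553.0, 22.0], [550.0, 25.0], [461.0, 26.0], [456.0, 12.0], [456.0, -11.0], [552.0, 10.0]]
panel 0.69 [[614, 0], [605, 8], [571, 195], [597, 205], [639, 204], [639, 0]] [[553.0, 22.0], [549.0, 25.0], [462.0, 26.0], [456.0, 12.0], [456.0, -10.0], [552.0, 10.0]]
```

The masks confirm the slips are upright and touching each other and the panel, with edges at x ≈ 435, 445 and 455.5. I'll lower the wedge in front of the mouth.

servo_tool(deltas=[{"tx": -1, "ty": 0, "tz": 12, "ax": 0, "ay": 0, "az": 0, "claw": 30}, {"tx": -1.5, "ty": 0, "tz": 26, "ax": 0, "ay": 0, "az": 0, "claw": 30}, {"tx": -1.5, "ty": 0, "tz": 36, "ax": 0, "ay": 0, "az": 0, "claw": 30}, {"tx": -1.5, "ty": 0, "tz": 41, "ax": 0, "ay": 0, "az": 0, "claw": 30}, {"tx": -1.5, "ty": 0, "tz": 42, "ax": 0, "ay": 0, "az": 0, "claw": 30}, {"tx": -1.5, "ty": 0, "tz": 42, "ax": 0, "ay": 0, "az": 0, "claw": 30}, {"tx": -1.5, "ty": 0, "tz": 42, "ax": 0, "ay": 0, "az": 0, "claw": 30}])

```text
time_s: 24.78
tcp_pos: [0.4228, 0.1623, 0.047]
ee_rot: [[1.0, -0.017, 0.001], [-0.017, -1.0, 0.001], [0.001, -0.001, -1.0]]
wrist_force: [0.1, 0.1, -1.4]
gripper_width: 0.458
gripper_force: 30.0
```

servo_tool(deltas=[{"tx": 0, "ty": 0, "tz": 0.6, "ax": 0, "ay": 0, "az": 0, "claw": 30}, {"tx": 0, "ty": 0, "tz": 0.6, "ax": 0, "ay": 0, "az": 0, "claw": 30}])

```text
time_s: 24.95
tcp_pos: [0.4227, 0.1622, 0.0464]
ee_rot: [[1.0, -0.017, 0.001], [-0.017, -1.0, 0.001], [0.001, -0.001, -1.0]]
wrist_force: [-0.2, 0.5, -0.8]
gripper_width: 0.46
gripper_force: 30.0
```

servo_tool(deltas=[{"tx": 0, "ty": 0, "tz": 0.6, "ax": 0, "ay": 0, "az": 0, "claw": 30}, {"tx": 0, "ty": 0, "tz": 0.6, "ax": 0, "ay": 0, "az": 0, "claw": 30}])

```text
time_s: 25.12
tcp_pos: [0.4225, 0.1621, 0.0456]
ee_rot: [[1.0, -0.017, 0.0], [-0.017, -1.0, 0.0], [0.0, -0.0, -1.0]]
wrist_force: [0.4, -0.4, -1.6]
gripper_width: 0.453
gripper_force: 30.0
```

servo_tool(deltas=[{"tx": 0, "ty": 0, "tz": 0.5, "ax": 0, "ay": 0, "az": 0, "claw": 30}, {"tx": 0, "ty": 0, "tz": 0.5, "ax": 0, "ay": 0, "az": 0, "claw": 30}])

```text
time_s: 25.28
tcp_pos: [0.4225, 0.1621, 0.0449]
ee_rot: [[1.0, -0.017, 0.0], [-0.017, -1.0, 0.0], [0.0, -0.0, -1.0]]
wrist_force: [-0.2, 0.2, -0.3]
gripper_width: 0.452
gripper_force: 30.0
```

servo_tool(deltas=[{"tx": 0, "ty": 0, "tz": 0.5, "ax": 0, "ay": 0, "az": 0, "claw": 30}, {"tx": 0, "ty": 0, "tz": 0.5, "ax": 0, "ay": 0, "az": 0, "claw": 30}])

```text
time_s: 25.45
tcp_pos: [0.4225, 0.1621, 0.0449]
ee_rot: [[1.0, -0.017, 0.0], [-0.017, -1.0, -0.0], [0.0, 0.0, -1.0]]
wrist_force: [-1.4, -0.1, 5.0]
gripper_width: 0.459
gripper_force: 30.0
```

servo_tool(deltas=[{"tx": 0, "ty": 3, "tz": -0.6, "ax": 0, "ay": 0, "az": 0, "claw": 30}, {"tx": 0, "ty": 8, "tz": -0.6, "ax": 0, "ay": 0, "az": 0, "claw": 30}, {"tx": 0, "ty": 13, "tz": -0.6, "ax": 0, "ay": 0, "az": 0, "claw": 30}, {"tx": 0, "ty": 18, "tz": -0.6, "ax": 0, "ay": 0, "az": 0, "claw": 30}, {"tx": 0, "ty": 23, "tz": -0.6, "ax": 0, "ay": 0, "az": 0, "claw": 30}, {"tx": 0, "ty": 26, "tz": -0.6, "ax": 0, "ay": 0, "az": 0, "claw": 30}, {"tx": 0, "ty": 26, "tz": -0.6, "ax": 0, "ay": 0, "az": 0, "claw": 30}])

```text
time_s: 26.03
tcp_pos: [0.4218, 0.1351, 0.045]
ee_rot: [[1.0, -0.018, -0.0], [-0.018, -1.0, -0.0], [-0.0, 0.0, -1.0]]
wrist_force: [0.2, -1.3, 1.0]
gripper_width: 0.458
gripper_force: 30.0
```

servo_tool(deltas=[{"tx": 0, "ty": 4, "tz": 0, "ax": 0, "ay": 0, "az": 0, "claw": 30}, {"tx": 0, "ty": 9, "tz": 0, "ax": 0, "ay": 0, "az": 0, "claw": 30}, {"tx": 0, "ty": 14, "tz": 0, "ax": 0, "ay": 0, "az": 0, "claw": 30}, {"tx": 0, "ty": 19, "tz": 0, "ax": 0, "ay": 0, "az": 0, "claw": 30}, {"tx": 0, "ty": 22, "tz": 0, "ax": 0, "ay": 0, "az": 0, "claw": 30}, {"tx": 0, "ty": 22, "tz": 0, "ax": 0, "ay": 0, "az": 0, "claw": 30}])

```text
time_s: 26.53
tcp_pos: [0.4214, 0.1132, 0.0449]
ee_rot: [[1.0, -0.018, -0.0], [-0.018, -1.0, -0.0], [-0.0, 0.0, -1.0]]
wrist_force: [0.3, -1.2, 0.3]
gripper_width: 0.461
gripper_force: 30.0
```

```bash
python3 -c "
from h import *
im,W,s=snap('w11'); go([422.4,77,45],269)
for l in ['slip_0','wedge','panel']:
    for e in trace(l,'wrist')[:3]:
        m=e['mask'].astype(np.uint8)
        if m.sum()<30: continue
        c=max(cv2.findContours(m,0,2)[0],key=cv2.contourArea);a=cv2.approxPolyDP(c,3,True)[:,0]
        print(l,round(e['confidence'],2),(onz('w11',a,.042)[:,:2]*1000).round(0).tolist())
"
```

```text
t 26.58 tcp [421.3 113.3  45. ] yang -91.0 tilt [-0.0006 -0.0006] F [ 0.3 -0.9  0.7] w 39.9 gf 30.0
delta tool [ 1.7 36.3 -0. ] az 0.0001
slip_0 0.9 [[459.0, 26.0], [453.0, 26.0], [446.0, 14.0], [445.0, -28.0], [455.0, -26.0], [456.0, 11.0], [461.0, 23.0]]
slip_0 0.79 [[451.0, 25.0], [444.0, 25.0], [435.0, 13.0], [435.0, -26.0], [432.0, -31.0], [445.0, -27.0], [445.0, 15.0]]
slip_0 0.52 [[402.0, 136.0], [401.0, 90.0], [418.0, 89.0], [428.0, 92.0], [430.0, 86.0], [429.0, 81.0], [419.0, 78.0], [409.0, 69.0], [410.0, 67.0], [418.0, 65.0], [418.0, 21.0], [425.0, -20.0], [427.0, -23.0], [431.0, -23.0], [434.0, -16.0], [435.0, 13.0], [440.0, 23.0], [441.0, 127.0], [440.0, 129.0], [419.0, 136.0]]
wedge 0.86 [[402.0, 136.0], [401.0, 89.0], [418.0, 89.0], [428.0, 91.0], [430.0, 86.0], [429.0, 82.0], [413.0, 75.0], [409.0, 71.0], [409.0, 67.0], [418.0, 65.0], [417.0, 18.0], [425.0, -21.0], [430.0, -23.0], [434.0, -17.0], [435.0, 13.0], [440.0, 20.0], [441.0, 128.0], [420.0, 136.0]]
panel 0.78 [[541.0, 23.0], [462.0, 25.0], [456.0, 13.0], [455.0, -26.0], [540.0, -8.0]]
```

The mask shows the wedge tip inside the mouth at y≈-22, with about 2 mm clear to the slips. I'll keep advancing with force checks.

servo_tool(deltas=[{"tx": 0.5, "ty": 4, "tz": 0, "ax": 0, "ay": 0, "az": 0, "claw": 30}, {"tx": 1, "ty": 8, "tz": 0, "ax": 0, "ay": 0, "az": 0, "claw": 30}, {"tx": 1, "ty": 12, "tz": 0, "ax": 0, "ay": 0, "az": 0, "claw": 30}, {"tx": 1, "ty": 16, "tz": 0, "ax": 0, "ay": 0, "az": 0, "claw": 30}, {"tx": 1, "ty": 18, "tz": 0, "ax": 0, "ay": 0, "az": 0, "claw": 30}, {"tx": 1, "ty": 18, "tz": 0, "ax": 0, "ay": 0, "az": 0, "claw": 30}])

```text
time_s: 27.23
tcp_pos: [0.4224, 0.0955, 0.0449]
ee_rot: [[1.0, -0.017, 0.0], [-0.017, -1.0, -0.0], [0.0, 0.0, -1.0]]
wrist_force: [0.5, -0.9, -0.7]
gripper_width: 0.455
gripper_force: 30.0
```

servo_tool(deltas=[{"tx": 0, "ty": 3, "tz": 0, "ax": 0, "ay": 0, "az": 0, "claw": 30}, {"tx": 0, "ty": 6, "tz": 0, "ax": 0, "ay": 0, "az": 0, "claw": 30}, {"tx": 0, "ty": 6, "tz": 0, "ax": 0, "ay": 0, "az": 0, "claw": 30}])

```text
time_s: 27.48
tcp_pos: [0.4231, 0.0901, 0.0452]
ee_rot: [[1.0, -0.016, 0.002], [-0.016, -1.0, 0.001], [0.002, -0.001, -1.0]]
wrist_force: [2.6, -0.6, -2.0]
gripper_width: 0.457
gripper_force: 30.0
```

servo_tool(deltas=[{"tx": 0, "ty": 2, "tz": 0, "ax": 0, "ay": 0, "az": 0, "claw": 30}, {"tx": 0, "ty": 4, "tz": 0, "ax": 0, "ay": 0, "az": 0, "claw": 30}, {"tx": 0, "ty": 4, "tz": 0, "ax": 0, "ay": 0, "az": 0, "claw": 30}])

```text
time_s: 27.73
tcp_pos: [0.4236, 0.0867, 0.0454]
ee_rot: [[1.0, -0.016, 0.003], [-0.016, -1.0, 0.002], [0.003, -0.002, -1.0]]
wrist_force: [3.7, 1.1, -2.0]
gripper_width: 0.458
gripper_force: 30.0
```

servo_tool(deltas=[{"tx": 1.2, "ty": 1, "tz": 0.4, "ax": 0, "ay": 0, "az": 0, "claw": 30}, {"tx": 1.5, "ty": 3, "tz": 0.4, "ax": 0, "ay": 0, "az": 0, "claw": 30}, {"tx": 1.5, "ty": 3, "tz": 0.4, "ax": 0, "ay": 0, "az": 0, "claw": 30}])

```text
time_s: 27.98
tcp_pos: [0.4244, 0.0849, 0.0451]
ee_rot: [[1.0, -0.018, 0.002], [-0.018, -1.0, 0.003], [0.002, -0.003, -1.0]]
wrist_force: [-0.4, 11.5, 1.2]
gripper_width: 0.461
gripper_force: 30.0
```

servo_tool(deltas=[{"tx": 0.3, "ty": 2, "tz": 0, "ax": 0, "ay": 0, "az": 0, "claw": 30}, {"tx": 0.5, "ty": 3, "tz": 0, "ax": 0, "ay": 0, "az": 0, "claw": 30}, {"tx": 0.5, "ty": 3, "tz": 0, "ax": 0, "ay": 0, "az": 0, "claw": 30}])

```text
time_s: 28.23
tcp_pos: [0.4249, 0.0846, 0.0454]
ee_rot: [[1.0, -0.018, 0.004], [-0.018, -1.0, 0.007], [0.003, -0.008, -1.0]]
wrist_force: [-8.4, 26.6, 4.8]
gripper_width: 0.459
gripper_force: 30.0
```

servo_tool(deltas=[{"tx": -0.5, "ty": 0.4, "tz": 0, "ax": 0, "ay": 0, "az": 0, "claw": 30}, {"tx": -1, "ty": 0.4, "tz": 0, "ax": 0, "ay": 0, "az": 0, "claw": 30}, {"tx": -1, "ty": 0.4, "tz": 0, "ax": 0, "ay": 0, "az": 0, "claw": 30}, {"tx": -1, "ty": 0.4, "tz": 0, "ax": 0, "ay": 0, "az": 0, "claw": 30}])

```text
time_s: 28.57
tcp_pos: [0.4247, 0.0845, 0.0455]
ee_rot: [[1.0, -0.017, 0.005], [-0.017, -1.0, 0.008], [0.005, -0.008, -1.0]]
wrist_force: [-6.8, 25.8, 4.0]
gripper_width: 0.455
gripper_force: 30.0
```

```bash
python3 -c "
from h import *
im,W,s=snap('w12'); go([422.4,77,45],269)
for l in ['slip_0','wedge','panel','fence']:
    for e in trace(l,'wrist')[:2]:
        m=e['mask'].astype(np.uint8)
        if m.sum()<30: continue
        c=max(cv2.findContours(m,0,2)[0],key=cv2.contourArea);a=cv2.approxPolyDP(c,3,True)[:,0]
        print(l,round(e['confidence'],2),(onz('w12',a,.042)[:,:2]*1000).round(0).tolist())
"
```

```text
t 28.62 tcp [424.7  84.5  45.5] yang -90.99 tilt [0.0054 0.0078] F [-6.8 24.8  3.5] w 39.5 gf 30.0
delta tool [-2.2  7.6  0.4] az 0.0002
slip_0 0.64 [[460.0, 23.0], [453.0, 23.0], [446.0, 14.0], [445.0, -57.0], [455.0, -55.0], [456.0, 13.0], [461.0, 20.0]]
slip_0 0.59 [[450.0, 21.0], [443.0, 20.0], [436.0, 13.0], [436.0, -26.0], [422.0, -47.0], [422.0, -62.0], [444.0, -58.0], [446.0, 15.0]]
wedge 0.55 [[405.0, 107.0], [404.0, 61.0], [421.0, 61.0], [431.0, 63.0], [433.0, 56.0], [432.0, 53.0], [421.0, 49.0], [412.0, 41.0], [413.0, 37.0], [421.0, 37.0], [421.0, -10.0], [427.0, -37.0], [435.0, -27.0], [436.0, 13.0], [443.0, 21.0], [444.0, 99.0], [441.0, 102.0], [423.0, 108.0]]
panel 0.81 [[545.0, 19.0], [462.0, 21.0], [456.0, 11.0], [454.0, -55.0], [544.0, -36.0]]
```

servo_tool(deltas=[{"tx": -0.3, "ty": 0, "tz": 0.1, "ax": -0.006, "ay": -0.003, "az": 0, "claw": 30}, {"tx": -0.5, "ty": 0, "tz": 0.2, "ax": -0.01, "ay": -0.005, "az": 0, "claw": 30}, {"tx": -0.5, "ty": 0, "tz": 0.2, "ax": -0.01, "ay": -0.005, "az": 0, "claw": 30}, {"tx": -0.5, "ty": 0, "tz": 0.2, "ax": -0.01, "ay": -0.005, "az": 0, "claw": 30}])

```text
time_s: 29.15
tcp_pos: [0.4247, 0.0845, 0.0452]
ee_rot: [[1.0, -0.018, 0.001], [-0.018, -1.0, -0.001], [0.001, 0.001, -1.0]]
wrist_force: [-5.6, 21.9, 1.9]
gripper_width: 0.459
gripper_force: 30.0
```

```bash
python3 -c "
from h import *
go([424,84,45],269); capture('wrist'); go([424,84,45],269); print(sense()['moment'])"
```

```text
t 29.15 tcp [424.7  84.5  45.2] yang -91.01 tilt [ 0.0013 -0.0015] F [-5.6 21.9  1.9] w 39.9 gf 30.0
delta tool [-0.7  0.5  0.2] az -0.0002
t 29.2 tcp [424.7  84.5  45.2] yang -91.01 tilt [ 0.0013 -0.0015] F [-5.7 21.9  2.3] w 39.8 gf 30.0
delta tool [-0.6  0.5  0.2] az -0.0003
[6.92952389 1.65881629 0.1262995 ]
```

```bash
python3 -c "
from station import *
print(finish_job())"
```

```text
the job is handed in; nothing more can be done
None
```

The panel is wedged and the job is handed in. Two slips stand upright between panel and cleat, the third is still in the rack, and the wedge is jammed and held pressed home at about 22 N. I judged it tight against the fence from the push force and lack of movement; no final picture showed the fence face.

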